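# Put the catch pots back on the suction header and free its valve

### The job

Put each husk catch pot that stands on the bench back on a free outlet of the suction header (which one does not matter; there may be one pot or two): push its coupling fully home on the grooved adaptor and swing both cam arms down flat against its sides, one after the other. When every pot is locked on, draw the lock pin out of the valve lever, park it upright by its head in the open notch at the side of the valve's plate, and only then swing the lever round to fully open. Leave the jar, the basin and the cup where they are.

Things in the scene. Friction and masses are not known exactly. Their poses are not given: they have to be found in the camera images.
- header: suction header fixed to the bench: steel pipe 60 mm thick, 500 mm long along its y, axis 105 mm above the bench. Origin on the bench under the pipe's middle, z up; the outlets point to its -x. In its middle a three-way lever valve, 80 mm across, with the suction pipe behind; above it a flat plate 6 mm thick, top at 156 mm height, from x = -80 to 20 mm, y = -65 to 30 mm, and over that the lever.
- pin: lock pin: shank 12 mm thick and 55 mm long with a round head 28 mm thick and 42 mm high, 0.12 kg. Origin at the underside of the head on the pin's axis, z up through the head. At first it stands upright in the bore (15 mm) through lever and plate at header x = -60 mm, y = 0, the head resting on the lever 172 mm above the bench, and locks the lever.
- notch (a point): the parking place of the pin: inner end of the open notch in the edge of the valve's plate, at header x = -55 mm, y = -45 mm, on the plate's top face (156 mm above the bench). The notch is 15 mm wide, 26 mm deep and open towards the header's -y; the pin hangs in it upright by its head, its origin at this point. Axes as the header's.
- lever (a joint): valve lever, angle in rad: 0 = shut, points to the header's -x; 1.57 = fully open (stop), points to the header's +y. It turns level about an upright axis, stays where it is left and takes about 2 N at its grip.
- lever_hinge (a point): point on the lever's axis of turning at the height of its middle (168 mm above the bench), over the middle of the pipe; it does not move with the lever
- lever_grip (a point): middle of the lever's round rubber grip, 22 mm thick, 110 mm from the axis of turning (the grip reaches from 84 to 139 mm), 168 mm above the bench
- outlet_left (a point): outlet at header y = +185 mm: centre of the front face of its grooved adaptor, 127 mm from the pipe's axis, 105 mm above the bench. The adaptor points to the header's -x, its head is 46 mm across with a chamfered tip 41 mm across, the groove behind it 37 mm across; a flap in its bore shuts it by itself while no pot is on. Axes as the header's.
- outlet_right (a point): outlet at header y = -185 mm: centre of the front face of its grooved adaptor, 127 mm from the pipe's axis, 105 mm above the bench. The adaptor points to the header's -x, its head is 46 mm across with a chamfered tip 41 mm across, the groove behind it 37 mm across; a flap in its bore shuts it by itself while no pot is on. Axes as the header's.
- pot_a: catch pot: upright steel pot 64 mm across on a foot 80 mm across, 144 mm tall over all, 0.35 to 0.55 kg; one or two are there, alike. Origin at the centre of its underside, z up, x along its coupling. On an outlet it hangs 30 mm clear of the bench and stays on by itself before its arms are shut. Open arms and coupling reach 96 mm to each side and 74 mm to +x.
- pot_a_grip (a point): middle of the black grip bar on this pot's lid, 125 mm above its underside: 50 mm long in the pot's x, 26 mm wide in y, its faces from 106 to 144 mm height, to be gripped across its width from above. Axes as the pot's.
- pot_a_seat (a point): centre of the seal inside this pot's coupling, 34 mm from the pot's axis along its +x, 75 mm above its underside; it lies on an outlet's point when fully home there. The coupling is a sleeve 62 mm across along the pot's x, bore 48 mm, its open mouth 40 mm further out, at x = 74 mm. Axes as the pot's.
- pot_a_left (a joint): left cam arm (pot's +y side), rad. 0 = shut, flat along the pot's side pointing to its -x; about 1.5 = open, out to +y; stop 1.75. Turns level on an upright pin at pot x 54.5, y +34, z 75 mm; bar 62 mm long, 20 high, outer face 8 mm outside the pin's line. Stays where left; under 1 N swings it. Its cam enters the groove; if the coupling is over 4 mm short of home it will not shut.
- pot_a_right (a joint): right cam arm (pot's -y side), rad. 0 = shut, flat along the pot's side pointing to its -x; about 1.5 = open, out to -y; stop 1.75. Turns level on an upright pin at pot x 54.5, y -34, z 75 mm; bar 62 mm long, 20 high, outer face 8 mm outside the pin's line. Stays where left; under 1 N swings it. Its cam enters the groove; if the coupling is over 4 mm short of home it will not shut.
- pot_b: catch pot: upright steel pot 64 mm across on a foot 80 mm across, 144 mm tall over all, 0.35 to 0.55 kg; one or two are there, alike. Origin at the centre of its underside, z up, x along its coupling. On an outlet it hangs 30 mm clear of the bench and stays on by itself before its arms are shut. Open arms and coupling reach 96 mm to each side and 74 mm to +x.
- pot_b_grip (a point): middle of the black grip bar on this pot's lid, 125 mm above its underside: 50 mm long in the pot's x, 26 mm wide in y, its faces from 106 to 144 mm height, to be gripped across its width from above. Axes as the pot's.
- pot_b_seat (a point): centre of the seal inside this pot's coupling, 34 mm from the pot's axis along its +x, 75 mm above its underside; it lies on an outlet's point when fully home there. The coupling is a sleeve 62 mm across along the pot's x, bore 48 mm, its open mouth 40 mm further out, at x = 74 mm. Axes as the pot's.
- pot_b_left (a joint): left cam arm (pot's +y side), rad. 0 = shut, flat along the pot's side pointing to its -x; about 1.5 = open, out to +y; stop 1.75. Turns level on an upright pin at pot x 54.5, y +34, z 75 mm; bar 62 mm long, 20 high, outer face 8 mm outside the pin's line. Stays where left; under 1 N swings it. Its cam enters the groove; if the coupling is over 4 mm short of home it will not shut.
- pot_b_right (a joint): right cam arm (pot's -y side), rad. 0 = shut, flat along the pot's side pointing to its -x; about 1.5 = open, out to -y; stop 1.75. Turns level on an upright pin at pot x 54.5, y -34, z 75 mm; bar 62 mm long, 20 high, outer face 8 mm outside the pin's line. Stays where left; under 1 N swings it. Its cam enters the groove; if the coupling is over 4 mm short of home it will not shut.
- jar: amber glass jar with steel lid, 84 mm across, 130 mm tall; stands by, not to be moved. Origin at the centre of its underside.
- basin: red plastic basin, 130 mm across, 60 mm high; stands by, not to be moved. Origin at the centre of its underside.
- cup: steel measuring cup, 76 mm across, 85 mm high; stands by, not to be moved. Origin at the centre of its underside.

How it is judged:
By the outcome, as a careful person would: the job done as asked, in the order asked, and still so for the second after the job is handed in, with the robot touching nothing.
Of pot_a, pot_b only 1 to 2 are there at a start; the rules pass over those that are not, and their reading is None.
At some moment in a run one of pot_a, pot_b may be knocked a few centimetres aside while the robot is not near it.
It also fails if it takes over 210 s, if anything falls off the work surface, if the arm or the gripper's body presses on something with over 40 N, if the wrist force passes 120 N, or if a joint passes its speed limit or range.

### The arm

A 6-joint arm with a two-finger parallel gripper is mounted at the origin on the work surface. World frame = base frame: x ahead of the robot, y to its left, z up, the work surface at z = 0. Lengths are in mm, angles in rad, forces in N, time in s.
With the tool pointing down it reaches from about 350 to 775 mm from the base axis. Payload 7.3 kg.
Tool frame: the origin (TCP) lies at the very end of the fingers, on their centre line; the grasp point (between the pads) lies 19 mm behind it (pinch_z is the distance from the TCP to the grasp point, in mm); z points along the fingers, y is the direction in which the jaws open and shut (so a half turn about z gives the same grasp; the last joint's range is limited). The gripper opens to 92 mm and grips with 3 to 60 N. Pads are 19 mm wide; open, the fingers measure 130 mm over their backs; the gripper's body (75 mm by 190 mm) begins 47 mm behind the grasp point.
Start: joints at [0.969, 0.342, 1.524, -0, 1.275, -0.146], TCP at [231.084, 471.429, 226.741] pointing down, gripper open.
Joint ranges: [-2.53, 2.53], [-0.77, 2.02], [0.04, 2.7], [-1, 4.14], [0.28, 2.66], [-3.11, 3.11]. Speed limits (rad/s): [2.57, 2.57, 3.14, 3.14, 3.14, 3.14].

### API

Orientations are given as [roll, pitch, yaw] about the fixed x, y, z axes, in that order (R = Rz(yaw) Ry(pitch) Rx(roll)).
In Python, from plant import * gives the robot as it stands.
- The arm moves only by the tool step_arm, never from a script. Its argument "moves" is one flat list of numbers, 7 for each row, row after row: the shift along the tool's x, y, z scaled (see below), then the turn, a rotation vector about the tool's x, y, z scaled (see below), then the closure, from -1 (fully open) to 1 (shut). A call has 1 to 8 rows; each row shifts and turns the pose as measured when the row begins, along the tool's axes as they then stand; what a row does not reach is not made up. The controller multiplies each number of a shift by 2 cm and each number of a turn by 4 degrees. A row lasts 1/12 s, in which the tool goes at most 41.7 mm and 7.16 degrees, less where a joint would pass 70% of its speed; a pose out of reach is approached as far as the arm can. A call with a number of a shift or a turn outside -1 to 1 is refused whole. A call with a gripper value outside its range is refused whole. The fingers move at their own pace and stop on an object; the grip force is fixed at half the most. Time passes only in rows, so rows that do not move let the fingers close. It gives the time, the measured TCP pose, the force and the opening at its end, in the units of the state.
- get_obs(): the state, without advancing time (a new reading comes with each control period).
- capture(name): name is "side" or "top"; returns the picture (384x512x3 uint8, red, green, blue); there is no depth.
- get_calibration(name): a dict with "mtx" (3x3 intrinsics, pixels), "eye" and "orientation" of the camera in the world. Camera axes: x right, y down, z forward; pixel columns grow to the right and rows downward; lengths in mm; the calibration is good to about 2 mm. A picture is of the moment at which its call begins. get_calibration takes no time and is no camera call.
- close_job(): hands the job in, once; it reports no verdict.
The state is a dict: "time": time; "joint_positions": joint angles; "dq": joint speeds; "tau": joint torques, N m; "tool_pos": TCP position; "tcp_rot": TCP orientation; "contact_force": force on the tool from outside, world axes, zero at the start; "moment": the same for the moment, N m; "grip_width": finger opening in mm.
Only numpy, scipy, OpenCV 4.12 (cv2) and the standard library are available. Lean on these libraries where they do the work, as an engineer would, in place of code of your own. Each camera call takes 0.05 s, during which the arm holds its last target.

## Working session

There is one attempt and no reset: what is moved stays moved. The work goes in short steps, Python scripts to look and compute and a tool call to move; the robot and the scene stay as the last step left them, time stands still between calls to the robot, and variables do not carry over. Pictures are saved under pics/ and viewed, and the job is handed in when it is done.

Besides the shell and the picture viewer there is one more tool, called as name(argument=value, ...) on one line, values as JSON. step_arm: Moves the arm, as the interface text tells. Shifts and turns lie within -1 to 1; 1 stands for 2 cm of shift or 4 degrees of turn. Its arguments: {"type":"object","properties":{"moves":{"type":"array"}},"required":["moves"]}

```bash
ls; mkdir -p pics
python3 - <<'E'
from plant import *
import cv2
print(get_obs())
for n in ("side","top"):
    c=get_calibration(n);print(n,c)
    im=capture(n);cv2.imwrite(f"pics/{n}0.png",im[:,:,::-1])
E
```

```text
pics
{'time': 0.0, 'joint_positions': array([ 9.68974969e-01,  3.42701376e-01,  1.52507165e+00,  7.20882749e-06,
        1.27541287e+00, -1.45987191e-01]), 'dq': array([-8.06233583e-05,  5.17251604e-04,  1.78805637e-04, -1.07561470e-03,
        7.57609009e-04, -2.58436505e-04]), 'tau': array([ 1.18110063e-03, -4.31243169e+01, -2.44219190e+01,  7.17825419e-02,
        5.60674549e-02, -1.39058270e-04]), 'tool_pos': array([230.83271423, 471.04373536, 226.03699173]), 'tcp_rot': array([-3.14001737e+00, -2.38586777e-04,  2.68575620e+00]), 'contact_force': array([ 0.25151464, -0.5260618 , -0.09735834]), 'moment': array([ 0.07032599, -0.02520734,  0.00083808]), 'grip_width': 91.54709808133434}
side {'mtx': array([[368.6336049 ,   0.        , 253.96003582],
       [  0.        , 368.6336049 , 190.77073953],
       [  0.        ,   0.        ,   1.        ]]), 'eye': array([ 162.03096661, -634.55601915,  737.94627828]), 'orientation': array([-2.22982802,  0.00860433, -0.64621557])}
top {'mtx': array([[494.17933819,   0.        , 249.97956109],
       [  0.        , 494.17933819, 194.2741952 ],
       [  0.        ,   0.        ,   1.        ]]), 'eye': array([ 447.82958556,    2.80439711, 1566.6915236 ]), 'orientation': array([-3.03569738,  0.00694163, -1.58901791])}
```

View pics/side0.png

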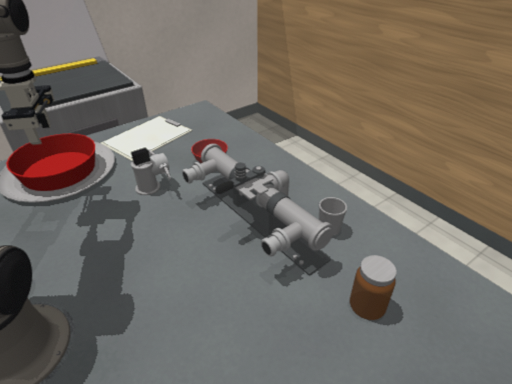

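View pics/top0.png

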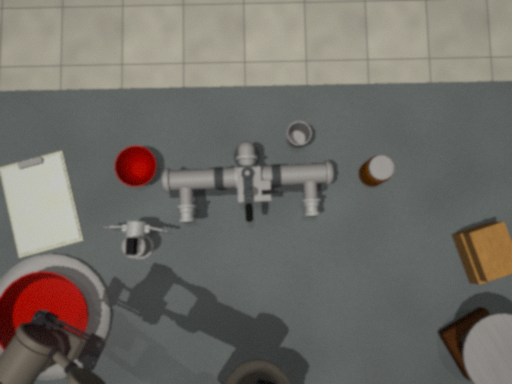

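The side and top pictures show one pot, near (137,240) in top, with its coupling facing +x, and both outlets free. I'll enlarge the picture to measure.

```bash
cat > h.py <<'E'
import numpy as np, cv2
from scipy.spatial.transform import Rotation as R
from plant import *
def cam(n):
    c=get_calibration(n); return c["mtx"],np.array(c["eye"]),R.from_euler("xyz",c["orientation"]).as_matrix()
def proj(n,P):
    K,e,M=cam(n); p=(np.atleast_2d(P)-e)@M; q=p@K.T; return q[:,:2]/q[:,2:]
def back(n,uv,z):
    K,e,M=cam(n); d=M@np.linalg.inv(K)@np.array([uv[0],uv[1],1.]); return e+d*(z-e[2])/d[2]
def crop(n,x0,y0,x1,y1,s,name,im=None):
    im=capture(n)[:,:,::-1] if im is None else im
    cv2.imwrite("pics/"+name,cv2.resize(im[y0:y1,x0:x1],None,fx=s,fy=s,interpolation=cv2.INTER_CUBIC))
E
python3 - <<'E'
from h import *
t=cv2.imread("pics/top0.png");s=cv2.imread("pics/side0.png")
crop("top",155,130,345,235,4,"t1.png",t)
crop("top",95,205,195,275,7,"t2.png",t)
crop("side",120,130,340,280,3.6,"s1.png",s)
print(proj("top",[[447,0,0]]),proj("side",[[600,0,0]]))
E
```

```text
[[254.32385267 247.05025541]] [[244.89272884 229.64341901]]
```

View pics/t1.png

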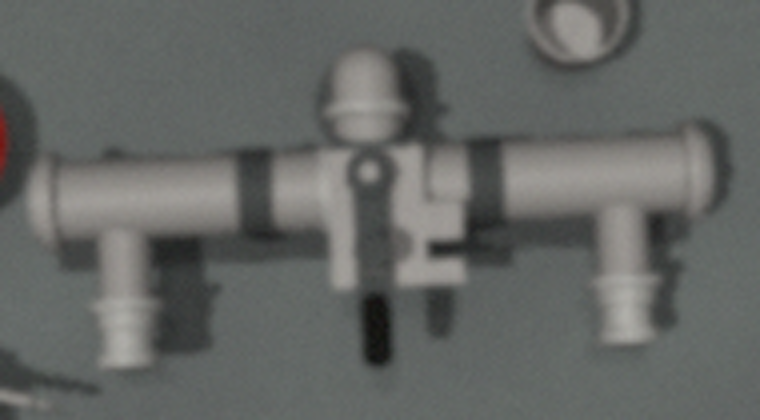

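View pics/t2.png

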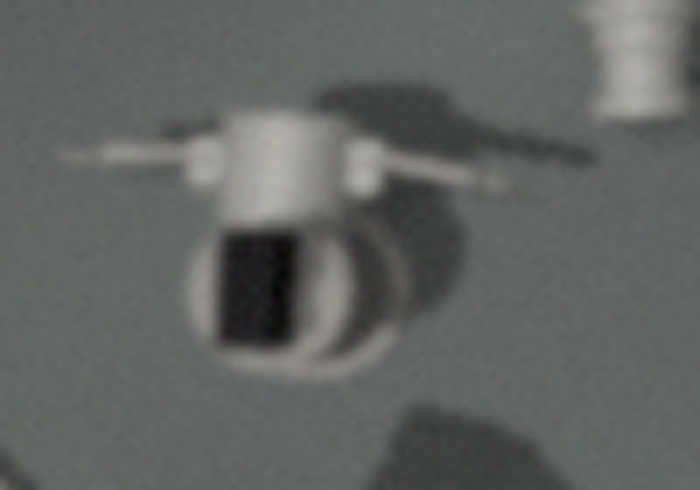

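View pics/s1.png

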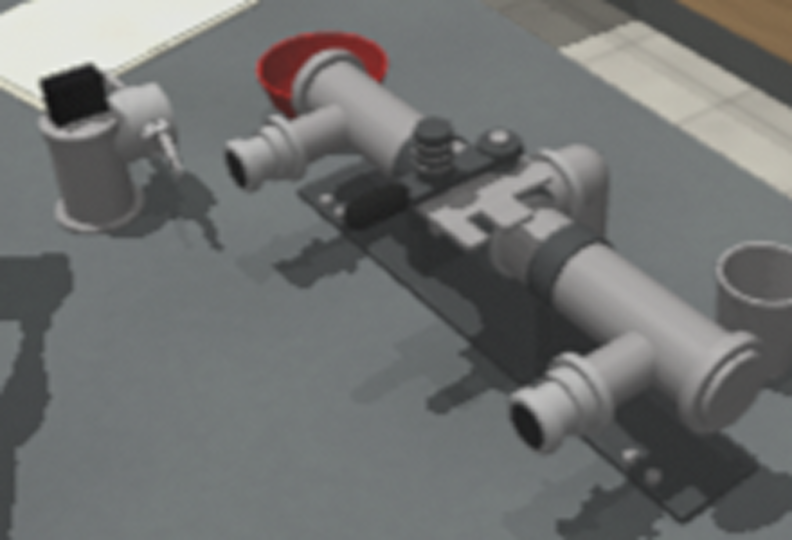

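```bash
cat >> h.py <<'E'
from scipy.optimize import least_squares
def fit(pts,x0):
    # pts: (cam, local xyz, uv); pose x,y,yaw on the bench
    def f(p,full=False):
        M=R.from_euler("z",p[2]).as_matrix()
        r=[(proj(n,M@np.array(l,float)+[p[0],p[1],0])[0]-uv) for n,l,uv in pts]
        return np.ravel(r)
    s=least_squares(f,x0); return s.x,f(s.x).reshape(-1,2)
def tow(p,l): return R.from_euler("z",p[2]).as_matrix()@np.array(l,float)+[p[0],p[1],0]
E
python3 - <<'E'
from h import *
T=lambda x,y:(155+x/4,130+y/4)
S=lambda x,y:(120+x/3.6,130+y/3.6)
P=[("top",(-127,185,95),T(127,366)),("top",(-127,-185,95),T(625,342)),("top",(-139,0,168),T(377,366)),
("side",(-127,185,105),S(240,165)),("side",(-127,-185,105),S(529,422)),("side",(-60,0,214),S(434,127))]
p,r=fit(P,[600,0,0]);print(p,"\n",r.round(1))
for k in ("top","side"):
    p1,r1=fit([q for q in P if q[0]==k],[600,0,0]);print(k,p1,r1.round(1).tolist())
T2=lambda x,y:(95+x/7,205+y/7)
# pot: grip bar top face centre z144, foot 
Q=[("top",(0,0,144),T2(259,290)),("top",(74,0,75),T2(287,112)),
("side",(0,0,144),S(75,90)),]
p,r=fit(Q,[450,250,0]);print(p,"\n",r.round(1))
for k in (Q[:2],):
    p1,r1=fit(k,[450,250,0]);print(p1,r1.round(1).tolist())
E
```

```text
[6.61931451e+02 1.72464250e+01 2.80024854e-02] 
 [[ 0.5 -1.1]
 [-0.  -0.9]
 [-0.1 -1.3]
 [-1.3  1. ]
 [-0.8  1.1]
 [-0.6 -0.2]]
top [6.58600478e+02 1.79290136e+01 2.96803726e-02] [[0.3, 0.1], [-0.1, 0.1], [-0.2, -0.1]]
side [6.65441929e+02 1.78076002e+01 2.43006199e-02] [[-0.2, 0.4], [-0.2, 0.3], [0.3, -0.8]]
[4.57509831e+02 3.46739977e+02 1.27141594e-01] 
 [[ 1.5 -0.8]
 [ 0.   0.3]
 [-1.5 -2.5]]
[4.56549719e+02 3.51076420e+02 6.83260654e-02] [[-0.0, -0.5], [0.0, 0.5]]
```

```bash
cat >> h.py <<'E'
def circ(c,ax,r,n=40):
    t=np.linspace(0,2*np.pi,n); c=np.array(c,float); o=[np.eye(3)[i] for i in range(3) if i!=ax]
    return c+r*np.outer(np.cos(t),o[0])+r*np.outer(np.sin(t),o[1])
def header(lev=0.):
    L=[]
    for s in (1,-1):
        L+= [circ((-127,185*s,105),0,20.5),circ((-120,185*s,105),0,23)]
    for y in (-250,250): L.append(circ((0,y,105),1,30))
    L.append(np.array([(-80,-65,156),(20,-65,156),(20,30,156),(-80,30,156),(-80,-65,156)]))
    L.append(np.array([(-47.5-0,-65,156),(-47.5,-39,156),(-62.5,-39,156),(-62.5,-65,156)]))
    L+= [circ((-60,0,214),2,14),circ((-60,0,172),2,14)]
    L.append(np.array([(-84,0,168),(-139,0,168)]))
    return L
def pot(z=0,al=1.5,ar=1.5):
    L=[circ((0,0,z),2,40),circ((74,0,75+z),0,31)]
    b=[(25,13),(25,-13),(-25,-13),(-25,13),(25,13)]
    L+=[np.array([(x,y,z+h) for x,y in b]) for h in (106,144)]
    for s,a in ((1,al),(-1,ar)):
        L.append(np.array([(54.5,34*s,75+z),(54.5-62*np.cos(a),s*(34+62*np.sin(a)),75+z)]))
    return L
def overlay(n,items,x0,y0,x1,y1,s,name,im=None):
    im=capture(n)[:,:,::-1] if im is None else im
    o=cv2.resize(im[y0:y1,x0:x1],None,fx=s,fy=s,interpolation=cv2.INTER_CUBIC)
    for p,L in items:
        for l in L:
            q=proj(n,l@R.from_euler("z",p[2]).as_matrix().T+[p[0],p[1],0])
            q=((q+.5-[x0,y0])*s-.5)
            cv2.polylines(o,[np.round(q*8).astype(int).reshape(-1,1,2)],False,(0,255,0),1,cv2.LINE_AA,3)
    cv2.imwrite("pics/"+name,o)
E
python3 - <<'E'
from h import *
t=cv2.imread("pics/top0.png");s=cv2.imread("pics/side0.png")
H=(662,17.5,.027);P=(457,350,.07)
overlay("top",[(H,header()),(P,pot())],100,125,345,275,3.2,"t3.png",t)
overlay("side",[(H,header()),(P,pot())],120,130,340,280,3.6,"s3.png",s)
E
```

```text
(no output)
```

View pics/t3.png

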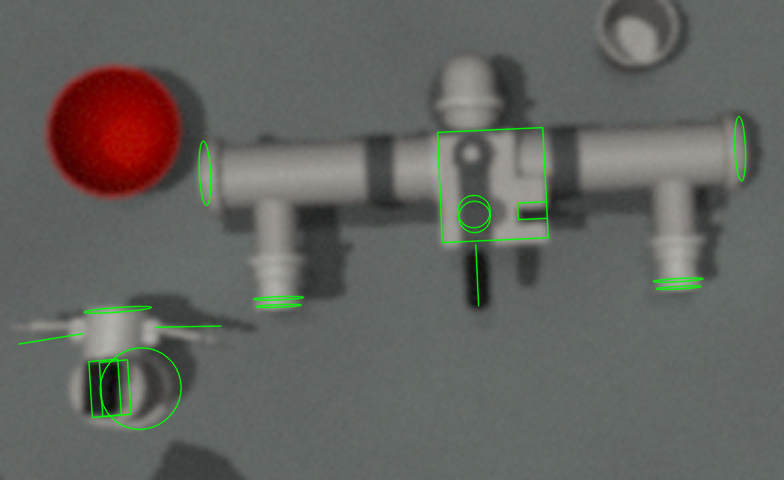

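View pics/s3.png

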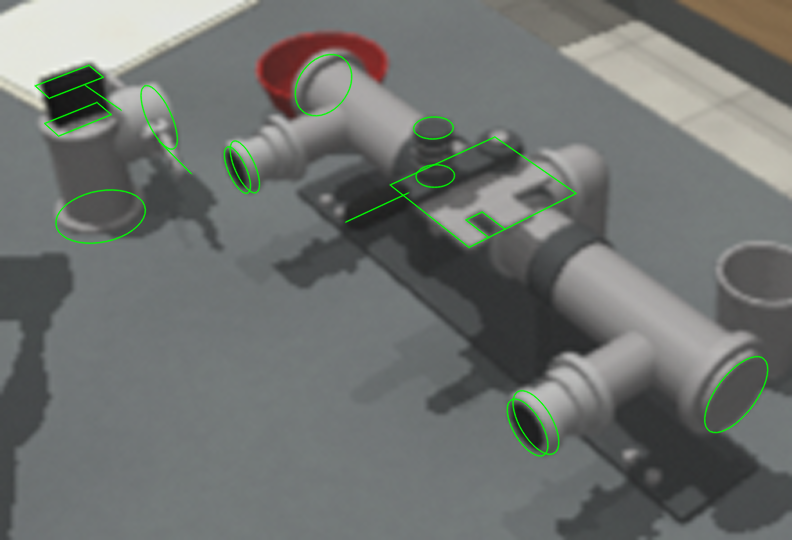

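Run:
```python
from h import *
s=cv2.imread("pics/side0.png")
crop("side",120,135,190,200,10,"s4.png",s)
t=cv2.imread("pics/top0.png")
crop("top",225,155,285,225,9,"t4.png",t)
```

```text
(no output)
```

View pics/s4.png

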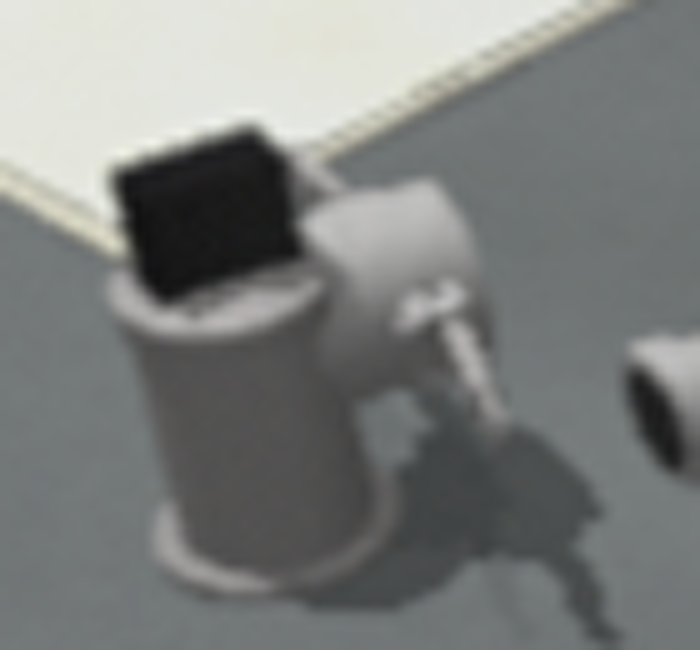

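View pics/t4.png

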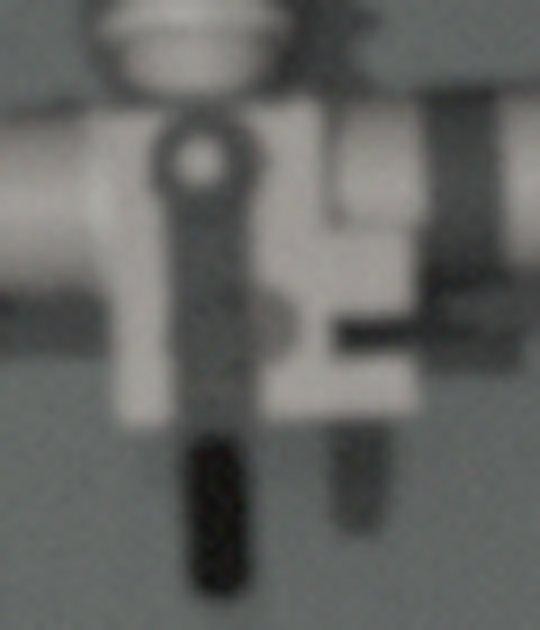

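```bash
cat > m.py <<'E'
from h import *
def C(x0,y0,s): return lambda x,y:((x+.5)/s-.5+x0,(y+.5)/s-.5+y0)
E
python3 - <<'E'
from m import *
A=C(95,205,7);B=C(120,135,10)
Q=[("top",(25,13,144),A(221,232)),("top",(-25,13,144),A(216,345)),("top",(25,-13,106),A(301,234)),("top",(-25,-13,106),A(296,347)),
("top",(74,31,75),A(224,112)),("top",(74,-31,75),A(347,117)),
("side",(25,13,144),B(252,128)),("side",(-25,13,144),B(112,172)),("side",(-25,-13,144),B(130,205)),("side",(-25,-13,106),B(165,300)),("side",(25,-13,106),B(302,255)),("side",(25,-13,144),B(275,158))]
for k in ("top","side"):
    p,r=fit([q for q in Q if q[0]==k],[450,350,0]);print(k,p.round(3),r.round(1).tolist())
p,r=fit(Q,[450,350,0]);print(p.round(3))
D=C(225,155,9);T=C(155,130,4);S=C(120,130,3.6)
P=[("top",(-80,30,156),D(116,427)),("top",(-80,-65,156),D(421,413)),("top",(-139,0,168),D(218,600)),("top",(-55,-39,156),D(336,333)),
("top",(-127,185,95),T(127,366)),("top",(-127,-185,95),T(625,342)),
("side",(-127,185,105),S(240,165)),("side",(-127,-185,105),S(529,422)),("side",(-60,0,214),S(434,127)),("side",(-80,-65,156),S(471,248)),("side",(20,-65,156),S(578,193)),("side",(-47.5,-39,156),S(484,209))]
for k in ("top","side"):
    p,r=fit([q for q in P if q[0]==k],[660,17,0]);print(k,p.round(3),r.round(1).tolist())
p,r=fit(P,[660,17,0]);print(p.round(3))
print("jar/basin/cup",back("top",(135,165),60),back("top",(300,132),85),back("top",(379,166),130))
E
```

```text
top [ 4.57258e+02  3.57435e+02 -7.00000e-03] [[-0.8, -0.6], [-0.3, 0.7], [-0.1, -0.8], [0.4, 0.1], [-1.0, 0.7], [1.9, -0.2]]
side [ 4.60636e+02  3.57803e+02 -2.20000e-02] [[0.2, -0.9], [-1.3, -0.3], [0.1, 0.1], [-0.8, 1.0], [0.7, 0.3], [1.2, -0.4]]
[ 4.58753e+02  3.57188e+02 -4.00000e-03]
top [6.58708e+02 1.77030e+01 2.60000e-02] [[0.2, -0.6], [-0.6, -0.5], [0.2, 0.1], [-0.6, 0.1], [0.6, 0.2], [0.2, 0.6]]
side [6.64774e+02 1.80260e+01 2.30000e-02] [[-0.0, 0.7], [-0.2, 0.8], [0.4, -0.4], [-0.1, -0.9], [-0.0, -0.5], [0.0, 0.2]]
[6.61504e+02 1.73230e+01 2.60000e-02]
jar/basin/cup [705.85467046 363.98701576  60.        ] [ 793.81665136 -146.00490379   85.        ] [ 676.98954712 -370.29611716  130.        ]
```

```bash
cat >> m.py <<'E'
def plan(tgt,yaw=None,tilt=None,Rt=None,smax=1.0,nmax=None):
    """rows in tool axes from the measured pose to target; straight interpolation"""
    o=get_obs(); p=np.array(o["tool_pos"]); M=R.from_euler("xyz",o["tcp_rot"])
    if Rt is None:
        Rt = M if yaw is None else R.from_euler("xyz",[np.pi,0,yaw])
    rv=(Rt*M.inv()).as_rotvec(); d=np.array(tgt)-p
    n=int(np.ceil(max(np.linalg.norm(d)/20/smax,np.degrees(np.linalg.norm(rv))/4,1)))
    print("at",p.round(1),np.array(o["tcp_rot"]).round(3),"F",np.array(o["contact_force"]).round(1),"w",round(o["grip_width"],1),"t",round(o["time"],2),"rows",n)
    for i in range(n):
        Mi=R.from_rotvec(rv*i/n)*M
        s=Mi.inv().apply(d/n)/20; w=Mi.inv().apply(rv/n); w=np.degrees(w)/4
        print(np.r_[s,w].round(2).tolist())
E
python3 -c "
from m import *
plan([458.5,357.3,190],yaw=3.11)"
```

```text
at [230.9 471.1 226.1] [-3.14  -0.     2.686] F [-0.1  0.   0.1] w 92.0 t 0.1 rows 13
[-0.98, -0.01, 0.14, -0.0, -0.0, -0.47]
[-0.98, -0.04, 0.14, -0.0, -0.0, -0.47]
[-0.98, -0.07, 0.14, -0.0, -0.0, -0.47]
[-0.97, -0.1, 0.14, -0.0, -0.0, -0.47]
[-0.97, -0.13, 0.14, -0.0, -0.0, -0.47]
[-0.96, -0.17, 0.14, -0.0, -0.0, -0.47]
[-0.96, -0.2, 0.14, -0.0, -0.0, -0.47]
[-0.95, -0.23, 0.14, -0.0, -0.0, -0.47]
[-0.94, -0.26, 0.14, -0.0, -0.0, -0.47]
[-0.93, -0.29, 0.14, -0.0, -0.0, -0.47]
[-0.92, -0.32, 0.14, -0.0, -0.0, -0.47]
[-0.91, -0.35, 0.14, -0.0, -0.0, -0.47]
[-0.9, -0.38, 0.14, -0.0, -0.0, -0.47]
```

step_arm(moves=[-0.98,-0.01,0.1,0,0,-0.47,-1,-0.98,-0.04,0.1,0,0,-0.47,-1,-0.98,-0.07,0.1,0,0,-0.47,-1,-0.97,-0.1,0.1,0,0,-0.47,-1,-0.97,-0.13,0.1,0,0,-0.47,-1,-0.96,-0.17,0.1,0,0,-0.47,-1,-0.96,-0.2,0.1,0,0,-0.47,-1,-0.95,-0.23,0.1,0,0,-0.47,-1])

```text
time: 0.77
tool_pos: [372.2, 399.7, 206.5]
tcp_rot: [-3.136, -0.006, 2.967]
contact_force: [-0.2, 0.3, 0.6]
grip_width: 91.8
```

```bash
python3 -c "
from m import *
plan([458.5,357.3,195],yaw=3.11)"
```

```text
at [372.2 399.7 206.5] [-3.136 -0.006  2.967] F [-0.2  0.3  0.6] w 91.8 t 0.77 rows 5
[-0.92, -0.27, 0.11, -0.02, -0.02, -0.41]
[-0.92, -0.29, 0.11, -0.02, -0.02, -0.41]
[-0.91, -0.32, 0.11, -0.02, -0.02, -0.41]
[-0.9, -0.35, 0.11, -0.02, -0.02, -0.41]
[-0.89, -0.37, 0.11, -0.02, -0.02, -0.41]
```

step_arm(moves=[-0.92,-0.27,0.11,-0.02,-0.02,-0.41,-1,-0.92,-0.29,0.11,-0.02,-0.02,-0.41,-1,-0.91,-0.32,0.11,-0.02,-0.02,-0.41,-1,-0.9,-0.35,0.11,-0.02,-0.02,-0.41,-1,-0.89,-0.37,0.11,-0.02,-0.02,-0.41,-1,0,0,0,0,0,0,-1,0,0,0,0,0,0,-1])

```text
time: 1.35
tool_pos: [464.5, 351.7, 190.4]
tcp_rot: [-3.139, -0.004, 3.114]
contact_force: [-0.1, 0.4, -0.3]
grip_width: 91.9
```

```bash
cat >> m.py <<'E'
def shot(tag,z=None):
    t=capture("top")[:,:,::-1].copy(); s=capture("side")[:,:,::-1].copy()
    cv2.imwrite(f"pics/{tag}_t.png",t); cv2.imwrite(f"pics/{tag}_s.png",s)
    return t,s
E
python3 -c "
from m import *
t,s=shot('a');o=get_obs();print(o['tool_pos'],o['tcp_rot'],proj('side',o['tool_pos']),proj('top',o['tool_pos']))
crop('side',100,60,240,200,5,'a1.png',s);crop('top',80,180,200,280,6,'a2.png',t)
"
```

```text
[463.91777146 352.08782357 190.6766093 ] [-3.13866957 -0.00401091  3.1153518 ] [[137.57133738 137.77908113]] [[127.50474077 243.27995582]]
```

View pics/a1.png

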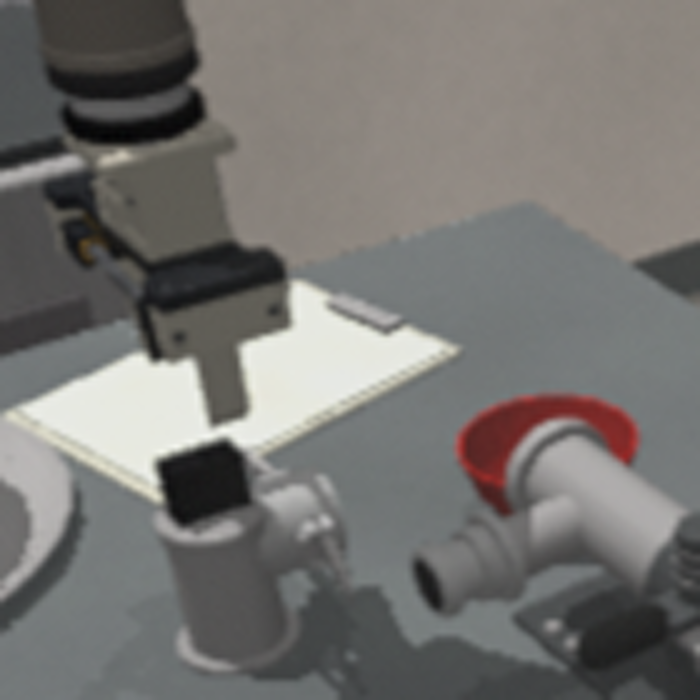

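View pics/a2.png

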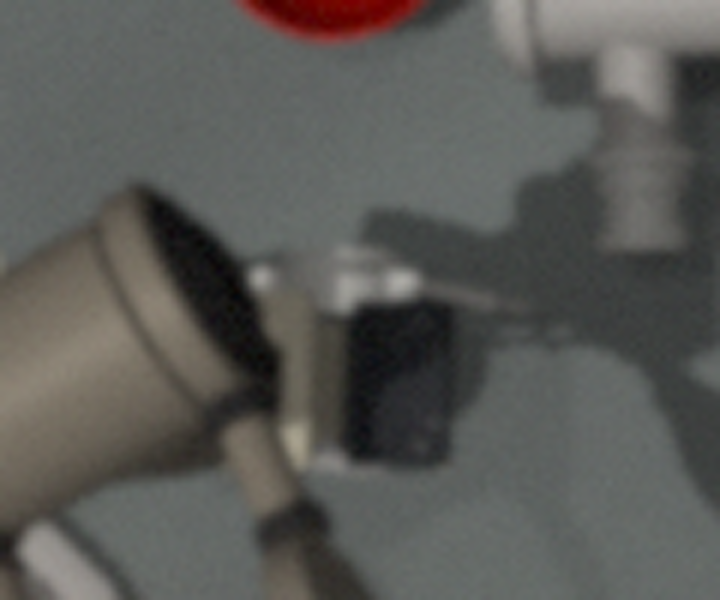

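```bash
python3 -c "
from m import *
o=get_obs();p=o['tool_pos'];M=R.from_euler('xyz',o['tcp_rot'])
A=C(100,60,5)
for l in [(9.5,65,0),(-9.5,65,0),(9.5,46,0),(-9.5,46,0)]:
    q=p+M.apply(l);u=proj('side',q)[0];print(l,q.round(0),((u-[100,60])*5).round(0))
"
python3 -c "
from m import *
s=cv2.imread('pics/a_s.png');crop('side',130,100,170,160,12,'a3.png',s)"
```

```text
(9.5, 65, 0) [456. 417. 191.] [134. 352.]
(-9.5, 65, 0) [475. 417. 190.] [163. 343.]
(9.5, 46, 0) [456. 398. 191.] [145. 363.]
(-9.5, 46, 0) [475. 398. 191.] [175. 355.]
```

View pics/a3.png

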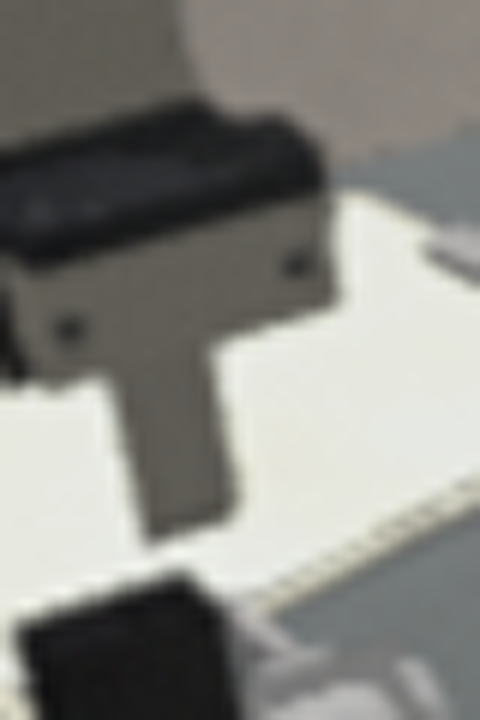

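```bash
python3 -c "
from m import *
o=get_obs();p=o['tool_pos'];M=R.from_euler('xyz',o['tcp_rot']);A=C(130,100,12)
print(A(148,545),A(235,518))
for l in [(9.5,-65,0),(-9.5,-65,0)]:
    q=p+M.apply(l);u=proj('side',q)[0];print(l,q.round(0),u)
"
```

```text
(141.875, 144.95833333333334) (149.125, 142.70833333333334)
(9.5, -65, 0) [453. 287. 191.] [142.92655544 147.7915255 ]
(-9.5, -65, 0) [472. 287. 191.] [149.18164592 145.78815328]
```

```bash
python3 -c "
from m import *
plan([457,357,113],yaw=3.11)"
```

```text
at [463.9 352.1 190.7] [-3.139 -0.004  3.115] F [ 0.2 -0.1 -1.1] w 91.7 t 1.45 rows 4
[0.08, 0.06, 0.97, -0.01, -0.01, 0.02]
[0.09, 0.06, 0.97, -0.01, -0.01, 0.02]
[0.09, 0.06, 0.97, -0.01, -0.01, 0.02]
[0.09, 0.06, 0.97, -0.01, -0.01, 0.02]
```

step_arm(moves=[0.18,0.12,0.4,0,0,0,-1,0.15,0.12,0.9,0,0,0,-1,0,0,0.9,0,0,0,-1,0,0,0.9,0,0,0,-1,0,0,0.5,0,0,0,-1,0,0,0,0,0,0,-1])

```text
time: 1.95
tool_pos: [450.6, 361.7, 115.9]
tcp_rot: [-3.141, -0.003, 3.12]
contact_force: [0.2, 0.0, -0.0]
grip_width: 92.0
```

```bash
python3 -c "
from m import *
plan([457,357,113],yaw=3.11)"
```

```text
at [450.6 361.7 115.9] [-3.141e+00 -3.000e-03  3.120e+00] F [ 0.2  0.  -0. ] w 92.0 t 1.95 rows 1
[-0.32, -0.23, 0.15, -0.01, -0.04, 0.14]
```

step_arm(moves=[-0.15,-0.12,0.05,0,0,0,-1,-0.1,-0.05,0,0,0,0,-1,0,0,0,0,0,0,-1])

```text
time: 2.2
tool_pos: [453.8, 359.4, 115.2]
tcp_rot: [-3.141, -0.004, 3.122]
contact_force: [-0.1, 0.7, 0.5]
grip_width: 91.5
```

step_arm(moves=[0,0,0,0,0,0,1,0,0,0,0,0,0,1,0,0,0,0,0,0,1,0,0,0,0,0,0,1,0,0,0,0,0,0,1,0,0,0,0,0,0,1])

```text
time: 2.7
tool_pos: [455.3, 360.2, 118.2]
tcp_rot: [3.139, 0.001, 3.122]
contact_force: [0.1, 1.1, -0.5]
grip_width: 56.3
```

```bash
python3 -c "
from m import *
plan([457,357,113],yaw=3.11)
t,s=shot('b')
crop('side',100,60,240,200,5,'b1.png',s)
"
```

```text
at [455.3 360.2 118.2] [3.139e+00 1.000e-03 3.122e+00] F [ 0.1  1.1 -0.5] w 56.3 t 2.7 rows 1
[-0.09, -0.16, 0.26, 0.04, 0.01, 0.17]
```

View pics/b1.png

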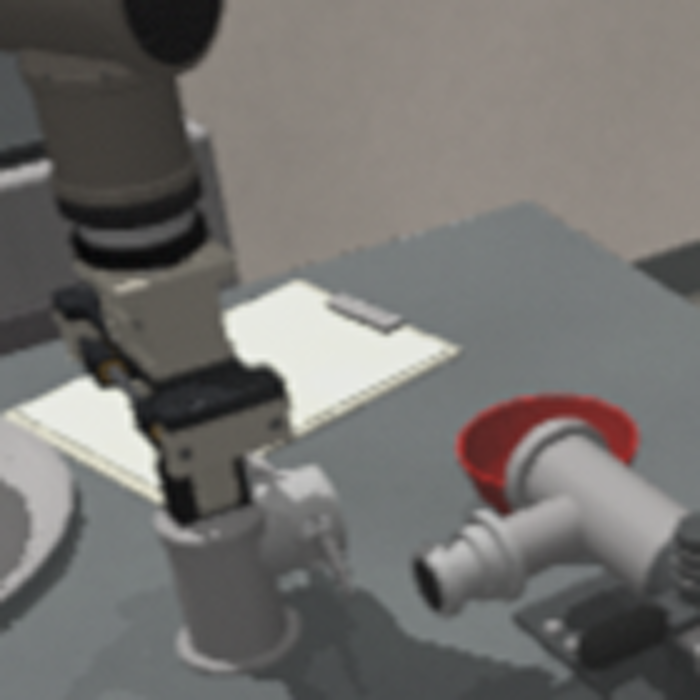

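step_arm(moves=[0,0,0.1,0,0,0,1,0,0,0.1,0,0,0,1,0,0,0,0,0,0,1,0,0,0,0,0,0,1,0,0,0,0,0,0,1,0,0,0,0,0,0,1])

```text
time: 3.3
tool_pos: [455.0, 360.0, 113.5]
tcp_rot: [3.14, 0.0, 3.122]
contact_force: [-0.8, 0.4, -0.0]
grip_width: 26.0
```

step_arm(moves=[0,0,0,0,0,0,1,0,0,0,0,0,0,1,0,0,0,0,0,0,1])

```text
time: 3.55
tool_pos: [455.0, 360.0, 113.5]
tcp_rot: [3.139, 0.0, 3.122]
contact_force: [-0.9, -0.4, 0.4]
grip_width: 25.8
```

```bash
python3 -c "
from m import *
plan([450,360,146],yaw=3.122)
plan([430,200,146],yaw=np.pi+.026)"
```

```text
at [455.  360.  113.5] [3.139 0.    3.122] F [-0.9 -0.4  0.4] w 25.8 t 3.55 rows 2
[0.13, -0.0, -0.81, 0.02, 0.0, -0.0]
[0.13, -0.0, -0.81, 0.02, 0.0, -0.0]
at [455.  360.  113.5] [3.139 0.    3.122] F [-0.9 -0.4  0.4] w 25.8 t 3.55 rows 9
[0.12, -0.89, -0.18, 0.0, 0.0, -0.07]
[0.13, -0.89, -0.18, 0.0, 0.0, -0.07]
[0.13, -0.89, -0.18, 0.0, 0.0, -0.07]
[0.14, -0.89, -0.18, 0.0, 0.0, -0.07]
[0.14, -0.89, -0.18, 0.0, 0.0, -0.07]
[0.14, -0.89, -0.18, 0.0, 0.0, -0.07]
[0.15, -0.89, -0.18, 0.0, 0.0, -0.07]
[0.15, -0.89, -0.18, 0.0, 0.0, -0.07]
[0.16, -0.89, -0.18, 0.0, 0.0, -0.07]
```

step_arm(moves=[0.1,0,-0.5,0,0,0,1,0.3,0,-0.7,0,0,0,1,0.4,-0.3,-0.3,0,0,0,1,0.3,-0.6,0,0,0,-0.1,1,0.1,-0.7,0,0,0,-0.1,1,0,-0.8,0,0,0,-0.1,1,0,-0.8,0,0,0,-0.1,1,0,-0.8,0,0,0,-0.1,1])

```text
time: 4.22
tool_pos: [423.2, 277.4, 143.4]
tcp_rot: [-3.14, -0.008, -3.121]
contact_force: [0.7, -0.6, -4.1]
grip_width: 26.3
```

```bash
python3 -c "
from m import *
plan([430,201,146],yaw=np.pi+.026)"
```

```text
at [423.2 277.4 143.4] [-3.14  -0.008 -3.121] F [ 0.7 -0.6 -4.1] w 26.3 t 4.22 rows 4
[-0.06, -0.96, -0.03, -0.0, -0.03, -0.02]
[-0.06, -0.96, -0.03, -0.0, -0.03, -0.02]
[-0.06, -0.96, -0.03, -0.0, -0.03, -0.02]
[-0.06, -0.96, -0.03, -0.0, -0.03, -0.02]
```

step_arm(moves=[-0.06,-0.9,-0.03,0,0,0,1,-0.06,-0.9,-0.03,0,0,0,1,0,-0.7,0,0,0,0,1,0,-0.5,0,0,0,0,1,0,0,0,0,0,0,1,0,0,0,0,0,0,1])

```text
time: 4.72
tool_pos: [421.5, 210.2, 144.9]
tcp_rot: [-3.138, -0.013, -3.122]
contact_force: [-0.2, 0.4, -4.4]
grip_width: 26.0
```

```bash
python3 -c "
from m import *
plan([430,201,146],yaw=np.pi+.026)
t,s=shot('c')
crop('side',120,100,280,220,5,'c1.png',s)
crop('top',140,150,260,270,6,'c2.png',t)
"
```

```text
at [421.5 210.2 144.9] [-3.138 -0.013 -3.122] F [-0.2  0.4 -4.4] w 26.0 t 4.72 rows 1
[-0.41, -0.47, -0.06, -0.05, -0.19, -0.09]
```

View pics/c1.png

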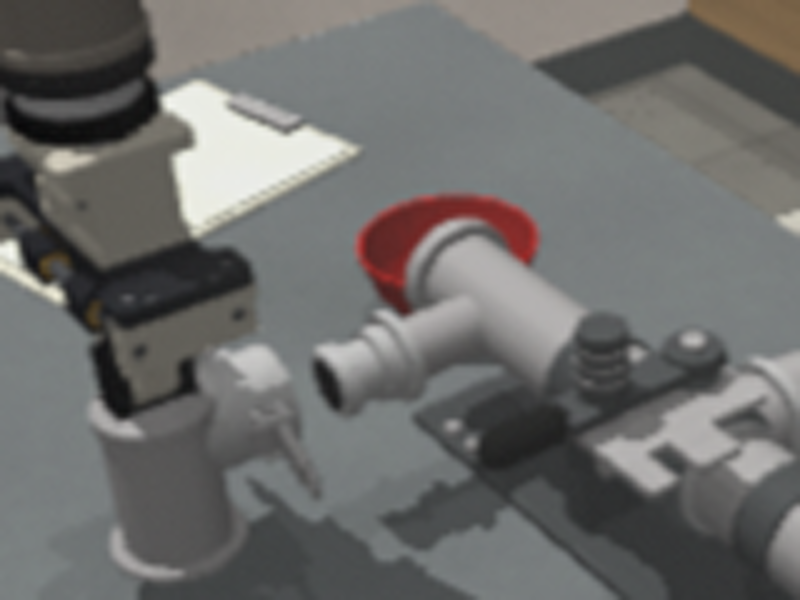

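View pics/c2.png

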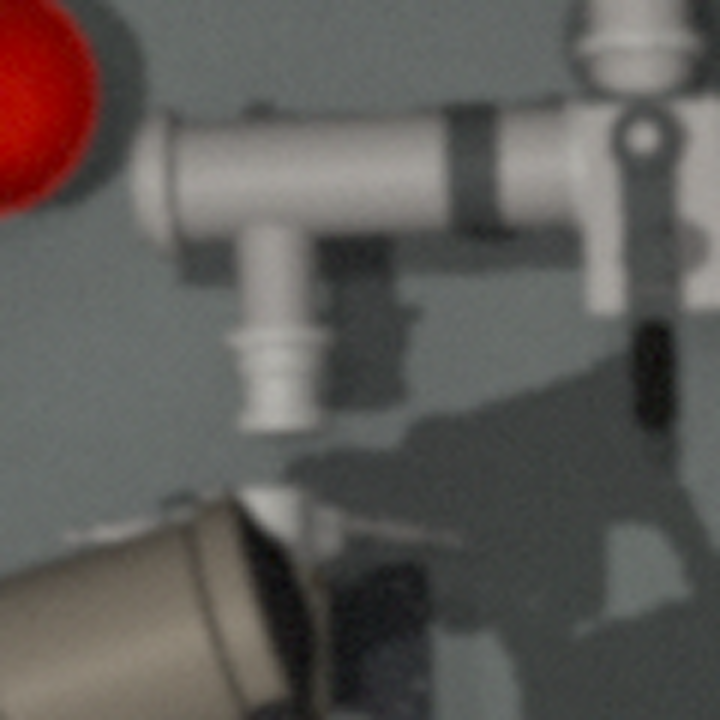

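step_arm(moves=[-0.2,-0.4,-0.03,-0.05,-0.19,-0.1,1,0,0,0,0,0,0,1,0,0,0,0,0,0,1])

```text
time: 5.07
tool_pos: [425.6, 204.9, 145.3]
tcp_rot: [3.141, 0.0, -3.112]
contact_force: [0.2, -0.1, -5.0]
grip_width: 25.8
```

```bash
python3 -c "
from m import *
plan([430,201,146],yaw=np.pi+.026)
t,s=shot('d')
o=get_obs();p=o['tool_pos'];y=o['tcp_rot'][2]-np.pi
z=p[2]-113.5
it=[((p[0]+3,p[1],y),pot(z)),((661.5,17.5,.026),header())]
overlay('side',it,120,100,280,220,5,'d1.png',s)
overlay('top',it,140,150,260,250,6,'d2.png',t)
"
```

```text
at [425.6 204.9 145.3] [ 3.141  0.    -3.112] F [ 0.2 -0.1 -5. ] w 25.8 t 5.07 rows 1
[-0.21, -0.2, -0.03, 0.01, 0.0, 0.05]
```

View pics/d1.png

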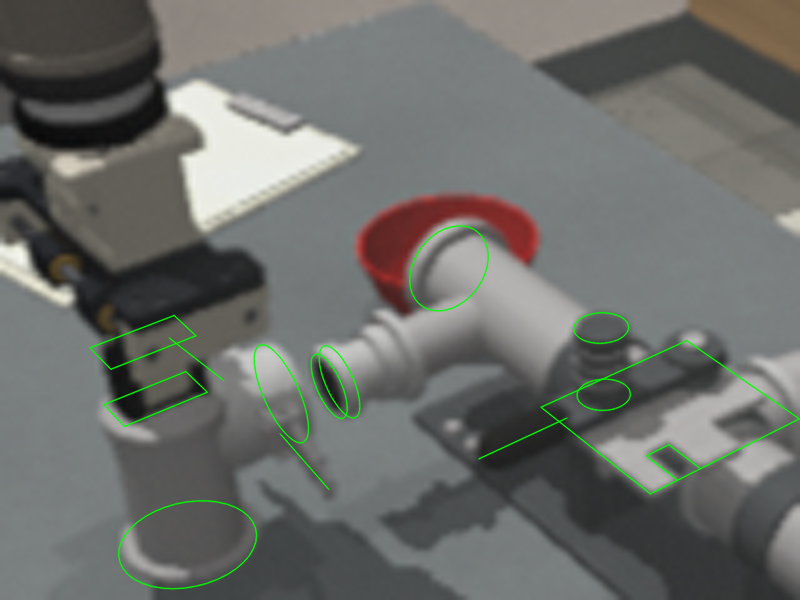

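View pics/d2.png

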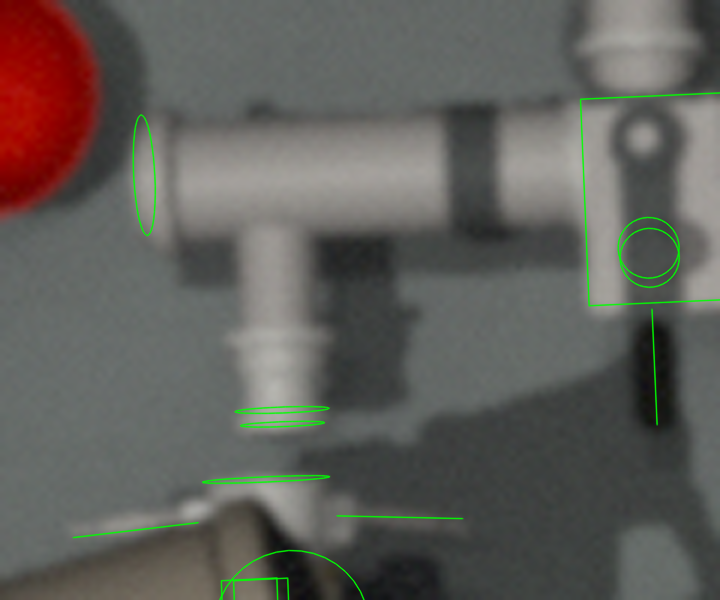

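```bash
python3 -c "
from m import *
plan([440,197,143.5],yaw=np.pi+.026)"
```

```text
at [425.6 204.9 145.3] [ 3.141  0.    -3.111] F [-0.7  0.4 -3.9] w 26.3 t 5.17 rows 1
[-0.71, -0.41, 0.09, 0.01, 0.0, 0.06]
```

step_arm(moves=[-0.2,-0.3,0.06,0,0,0.05,1,-0.3,0,0,0,0,0,1,0,0,0,0,0,0,1,0,0,0,0,0,0,1])

```text
time: 5.5
tool_pos: [436.7, 199.7, 143.7]
tcp_rot: [3.141, -0.0, -3.114]
contact_force: [0.4, 0.1, -4.6]
grip_width: 25.9
```

```bash
python3 -c "
from m import *
plan([440,197,143.5],yaw=np.pi+.026)
t,s=shot('e')
crop('side',160,140,230,205,10,'e1.png',s)
crop('top',150,195,220,245,10,'e2.png',t)
"
```

```text
at [436.7 199.7 143.7] [ 3.141 -0.    -3.114] F [ 0.4  0.1 -4.6] w 25.9 t 5.5 rows 1
[-0.16, -0.14, 0.01, 0.01, -0.0, 0.02]
```

View pics/e1.png

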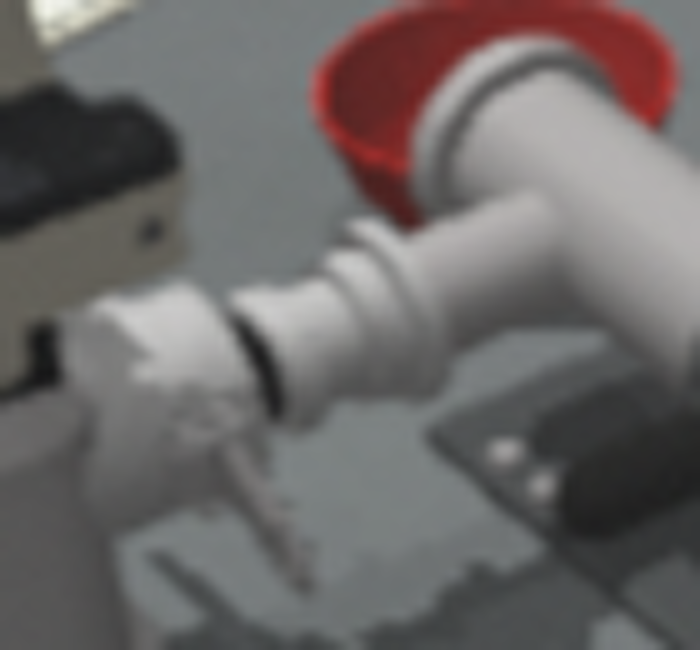

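View pics/e2.png

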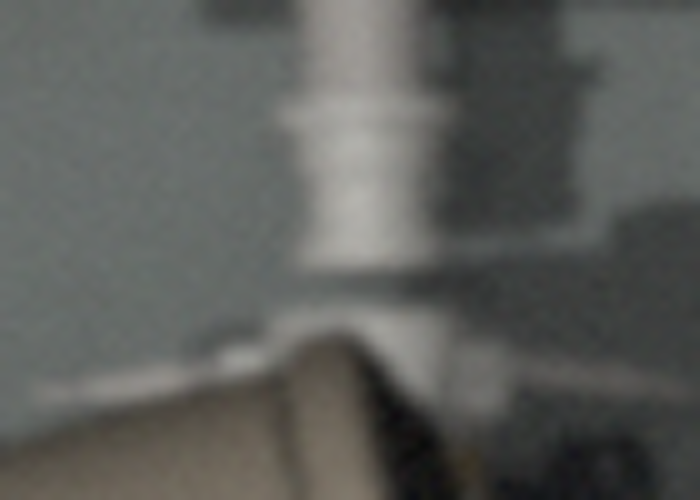

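step_arm(moves=[0,-0.13,0,0,0,0,1,0,0,0,0,0,0,1,0,0,0,0,0,0,1])

```text
time: 5.85
tool_pos: [436.4, 196.9, 143.7]
tcp_rot: [3.141, -0.001, -3.114]
contact_force: [0.8, -0.1, -4.5]
grip_width: 25.8
```

```bash
python3 -c "
from m import *
plan([440,197,143.5],yaw=np.pi+.026)"
```

```text
at [436.4 196.9 143.7] [ 3.141e+00 -1.000e-03 -3.114e+00] F [ 0.8 -0.1 -4.5] w 25.8 t 5.85 rows 1
[-0.18, -0.0, 0.01, 0.01, -0.01, 0.02]
```

step_arm(moves=[-0.25,0,0,0,0,0,1,-0.25,0,0,0,0,0,1,-0.25,0,0,0,0,0,1,-0.1,0,0,0,0,0,1,0,0,0,0,0,0,1])

```text
time: 6.27
tool_pos: [455.6, 197.5, 144.0]
tcp_rot: [3.141, 0.0, -3.114]
contact_force: [0.1, -0.1, -5.1]
grip_width: 26.2
```

step_arm(moves=[-0.25,0,0.01,0,0,0,1,-0.25,0,0,0,0,0,1,-0.1,0,0,0,0,0,1,0,0,0,0,0,0,1])

```text
time: 6.6
tool_pos: [469.0, 197.9, 143.5]
tcp_rot: [3.141, 0.0, -3.114]
contact_force: [-0.7, -0.3, -4.4]
grip_width: 25.8
```

step_arm(moves=[-0.25,0,0,0,0,0,1,-0.25,0,0,0,0,0,1,-0.1,0,0,0,0,0,1,0,0,0,0,0,0,1])

```text
time: 6.93
tool_pos: [482.3, 198.2, 143.4]
tcp_rot: [3.141, -0.0, -3.114]
contact_force: [0.5, -0.1, -3.8]
grip_width: 25.6
```

step_arm(moves=[-0.2,0,0,0,0,0,1,-0.2,0,0,0,0,0,1,0,0,0,0,0,0,1])

```text
time: 7.18
tool_pos: [489.6, 198.4, 143.2]
tcp_rot: [3.141, -0.004, -3.114]
contact_force: [-2.0, -0.5, -2.1]
grip_width: 25.6
```

step_arm(moves=[-0.2,0,0,0,0,0,1,-0.2,0,0,0,0,0,1])

```text
time: 7.35
tool_pos: [490.0, 198.3, 143.2]
tcp_rot: [-3.141, -0.021, -3.113]
contact_force: [-17.5, -0.2, 7.6]
grip_width: 26.2
```

step_arm(moves=[-0.35,0,0,0,0,0,1,-0.4,0,0,0,0,0,1])

```text
time: 7.52
tool_pos: [491.9, 198.3, 142.8]
tcp_rot: [-3.138, -0.051, -3.112]
contact_force: [-26.8, -1.2, 13.8]
grip_width: 25.6
```

```bash
python3 -c "
from m import *
plan([490,198.5,143.5],yaw=np.pi+.026)
t,s=shot('f')
crop('side',150,130,240,205,8,'f1.png',s)
crop('top',140,180,230,245,8,'f2.png',t)
"
```

```text
at [491.9 198.3 142.8] [-3.138 -0.051 -3.112] F [-26.8  -1.2  13.8] w 25.6 t 7.52 rows 1
[0.1, 0.01, -0.03, -0.05, -0.72, 0.05]
```

View pics/f1.png

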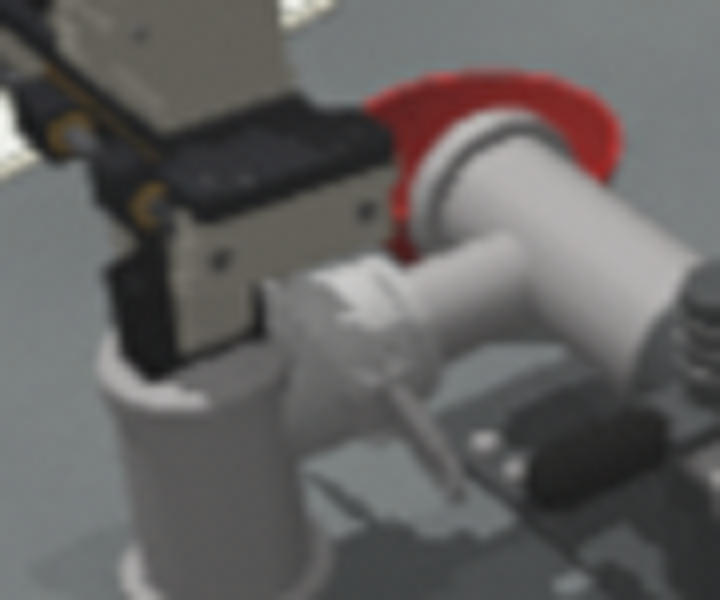

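View pics/f2.png

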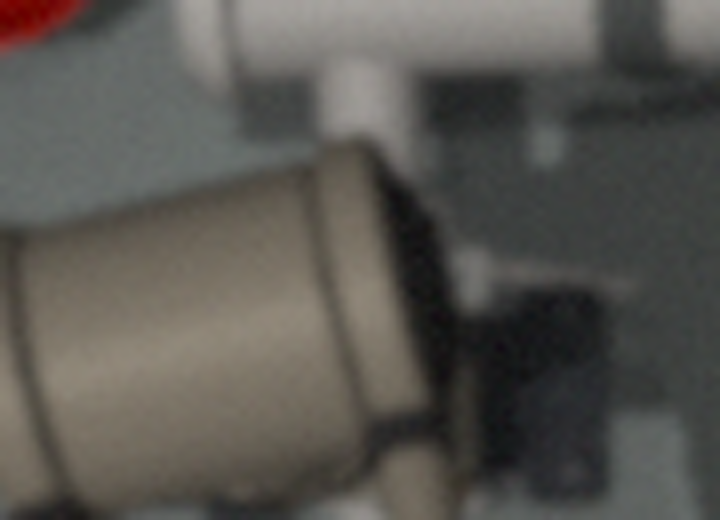

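step_arm(moves=[-0.2,0,0,0,-0.7,0,1,-0.2,0,0,0,-0.4,0,1,-0.3,0,0,0,-0.2,0,1])

```text
time: 7.87
tool_pos: [493.8, 198.5, 141.6]
tcp_rot: [-3.136, 0.015, -3.111]
contact_force: [-27.3, -1.6, 18.1]
grip_width: 25.7
```

```bash
python3 -c "
from m import *
plan([490,198.5,143.5],yaw=np.pi+.026);print(get_obs()['moment'])"
```

```text
at [493.8 198.5 141.6] [-3.136  0.015 -3.111] F [-27.3  -1.6  18.1] w 25.7 t 7.87 rows 1
[0.19, 0.01, -0.1, -0.08, 0.21, 0.06]
[-0.17385703  4.67339612 -0.11993908]
```

step_arm(moves=[-0.4,0,-0.1,0,0.1,0,1,-0.4,0,-0.05,0,-0.2,0,1])

```text
time: 8.03
tool_pos: [494.3, 198.5, 143.1]
tcp_rot: [-3.133, -0.012, -3.11]
contact_force: [-31.1, -0.5, 14.5]
grip_width: 25.8
```

step_arm(moves=[0,0,0,0,0,0,1,0,0,0,0,0,0,1])

```text
time: 8.2
tool_pos: [492.9, 198.8, 143.7]
tcp_rot: [-3.133, -0.014, -3.109]
contact_force: [0.3, 0.0, -4.8]
grip_width: 25.7
```

step_arm(moves=[0,0,0,0,0,0,-1,0,0,0,0,0,0,-1,0,0,0,0,0,0,-1,0,0,0,0,0,0,-1,0,0,0,0,0,0,-1])

```text
time: 8.62
tool_pos: [497.2, 199.2, 146.1]
tcp_rot: [-3.134, -0.004, -3.109]
contact_force: [-0.4, -0.7, -1.0]
grip_width: 54.7
```

step_arm(moves=[0,0,-0.6,0,0,0,-1,0,0,-1,0,0,0,-1,0,0,-1,0,0,0,-1,0,0,-1,0,0,0,-1,0.5,0.5,-1,0,0,0,-1,1,1,-0.3,0,0,0,-1,1,1,0,0,0,0,-1])

```text
time: 9.2
tool_pos: [449.4, 246.2, 247.5]
tcp_rot: [-3.134, -0.002, -3.117]
contact_force: [-0.1, 2.0, -0.7]
grip_width: 91.7
```

```bash
python3 -c "
from m import *
t,s=shot('g')
o=get_obs();print(o['tool_pos'])
crop('side',150,130,240,205,8,'g1.png',s)
crop('top',130,170,240,250,7,'g2.png',t)
"
```

```text
[447.02694107 247.88487472 246.88184953]
```

View pics/g1.png

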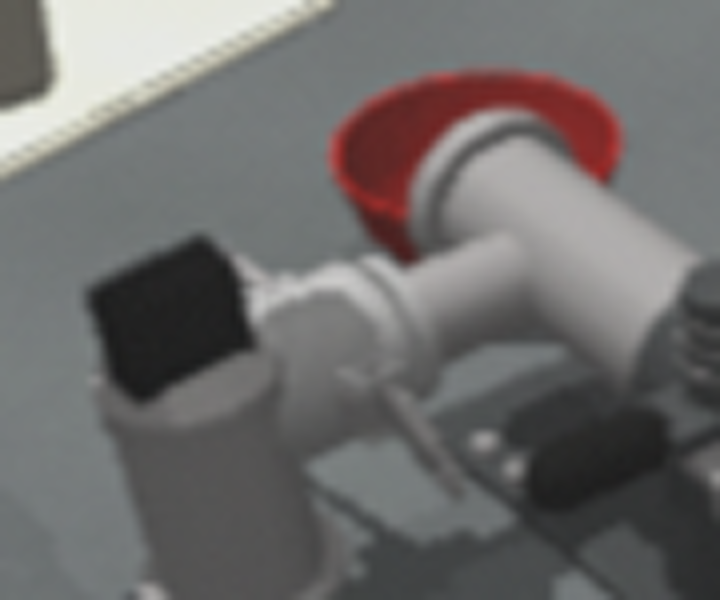

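View pics/g2.png

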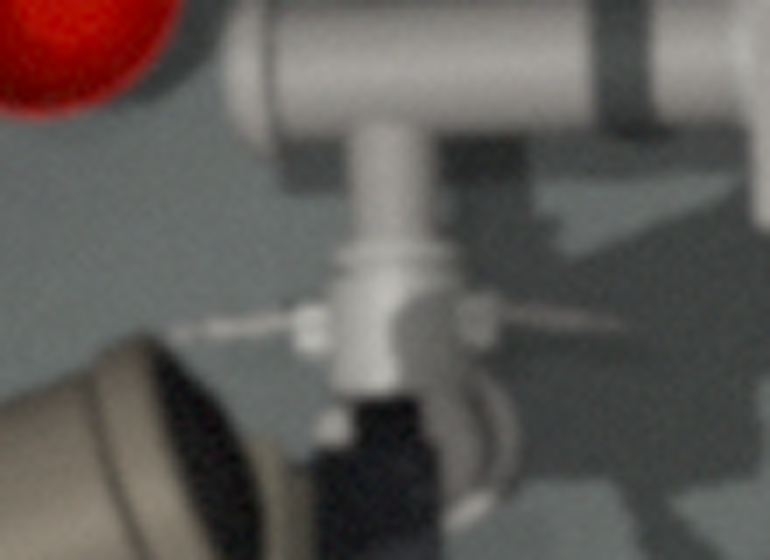

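```bash
cat >> m.py <<'E'
def Rdown(yaw,tx=0.,ty=0.):
    return R.from_euler("xyz",[np.radians(tx),np.radians(ty),0])*R.from_euler("xyz",[np.pi,0,yaw])
E
python3 -c "
from m import *
print(get_obs()['joint_positions'].round(2))
plan([560,90,230],Rt=Rdown(np.pi/2+.026,20))
plan([560,90,230],Rt=Rdown(-np.pi/2+.026,20))"
```

```text
[ 0.36  0.31  1.52 -0.01  1.32 -1.24]
at [447.  247.9 246.9] [-3.134 -0.004 -3.113] F [0.1 0.4 0.4] w 91.8 t 9.3 rows 23
[-0.24, -0.35, 0.04, -0.18, 0.17, 0.97]
[-0.26, -0.33, 0.03, -0.18, 0.17, 0.97]
[-0.28, -0.32, 0.02, -0.18, 0.17, 0.97]
[-0.3, -0.3, 0.02, -0.18, 0.17, 0.97]
[-0.32, -0.28, 0.01, -0.18, 0.17, 0.97]
[-0.34, -0.25, 0.0, -0.18, 0.17, 0.97]
[-0.36, -0.23, -0.01, -0.18, 0.17, 0.97]
[-0.37, -0.2, -0.01, -0.18, 0.17, 0.97]
[-0.38, -0.18, -0.02, -0.18, 0.17, 0.97]
[-0.39, -0.15, -0.03, -0.18, 0.17, 0.97]
[-0.4, -0.13, -0.03, -0.18, 0.17, 0.97]
[-0.41, -0.1, -0.04, -0.18, 0.17, 0.97]
[-0.42, -0.07, -0.04, -0.18, 0.17, 0.97]
[-0.42, -0.04, -0.05, -0.18, 0.17, 0.97]
[-0.42, -0.01, -0.05, -0.18, 0.17, 0.97]
[-0.42, 0.02, -0.06, -0.18, 0.17, 0.97]
[-0.42, 0.05, -0.06, -0.18, 0.17, 0.97]
[-0.41, 0.08, -0.07, -0.18, 0.17, 0.97]
[-0.4, 0.1, -0.07, -0.18, 0.17, 0.97]
[-0.4, 0.13, -0.07, -0.18, 0.17, 0.97]
[-0.38, 0.16, -0.08, -0.18, 0.17, 0.97]
[-0.37, 0.19, -0.08, -0.18, 0.17, 0.97]
[-0.36, 0.21, -0.08, -0.18, 0.17, 0.97]
at [447.  247.9 246.9] [-3.134 -0.004 -3.113] F [0.1 0.4 0.
[... 280 characters left out ...]
, -0.42, 0.02, -0.17, -0.18, -0.97]
[-0.05, -0.42, 0.02, -0.17, -0.18, -0.97]
[-0.02, -0.42, 0.01, -0.17, -0.18, -0.97]
[0.01, -0.42, 0.01, -0.17, -0.18, -0.97]
[0.04, -0.42, 0.0, -0.17, -0.18, -0.97]
[0.07, -0.42, -0.0, -0.17, -0.18, -0.97]
[0.09, -0.41, -0.01, -0.17, -0.18, -0.97]
[0.12, -0.41, -0.01, -0.17, -0.18, -0.97]
[0.15, -0.4, -0.02, -0.17, -0.18, -0.97]
[0.17, -0.38, -0.03, -0.17, -0.18, -0.97]
[0.2, -0.37, -0.03, -0.17, -0.18, -0.97]
[0.22, -0.36, -0.04, -0.17, -0.18, -0.97]
[0.25, -0.34, -0.05, -0.17, -0.18, -0.97]
[0.27, -0.32, -0.05, -0.17, -0.18, -0.97]
[0.29, -0.3, -0.06, -0.17, -0.18, -0.97]
[0.31, -0.28, -0.07, -0.17, -0.18, -0.97]
[0.33, -0.26, -0.08, -0.17, -0.18, -0.97]
```

step_arm(moves=[-0.25,-0.35,0,-0.18,0.17,0.97,1,-0.27,-0.33,0,-0.18,0.17,0.97,1,-0.28,-0.32,0,-0.18,0.17,0.97,1,-0.3,-0.3,0,-0.18,0.17,0.97,1,-0.32,-0.28,0,-0.18,0.17,0.97,1,-0.34,-0.25,0,-0.18,0.17,0.97,1,-0.36,-0.23,0,-0.18,0.17,0.97,1,-0.37,-0.2,0,-0.18,0.17,0.97,1])

```text
time: 9.97
tool_pos: [489.6, 190.9, 243.0]
tcp_rot: [3.076, -0.119, 2.615]
contact_force: [-0.3, -1.1, -0.9]
grip_width: 43.2
```

step_arm(moves=[-0.38,-0.18,-0.02,-0.18,0.17,0.97,1,-0.39,-0.15,-0.02,-0.18,0.17,0.97,1,-0.4,-0.13,-0.02,-0.18,0.17,0.97,1,-0.41,-0.1,-0.03,-0.18,0.17,0.97,1,-0.42,-0.07,-0.03,-0.18,0.17,0.97,1,-0.42,-0.04,-0.04,-0.18,0.17,0.97,1,-0.42,-0.01,-0.04,-0.18,0.17,0.97,1,-0.42,0.02,-0.05,-0.18,0.17,0.97,1])

```text
time: 10.63
tool_pos: [532.9, 126.7, 232.7]
tcp_rot: [3.078, -0.256, 2.04]
contact_force: [-0.2, -1.0, -0.2]
grip_width: 0.4
```

```bash
python3 -c "
from m import *
print(get_obs()['joint_positions'].round(2))
plan([570,95,220],Rt=Rdown(np.pi/2+.026,20))"
```

```text
[-0.06  0.4   1.45  0.26  1.37 -0.58]
at [532.9 126.7 232.7] [ 3.078 -0.256  2.04 ] F [-0.2 -1.  -0.2] w 0.4 t 10.63 rows 7
[-0.33, 0.13, 0.01, -0.16, 0.16, 0.87]
[-0.33, 0.15, 0.01, -0.16, 0.16, 0.87]
[-0.32, 0.17, 0.01, -0.16, 0.16, 0.87]
[-0.3, 0.19, 0.01, -0.16, 0.16, 0.87]
[-0.29, 0.21, 0.01, -0.16, 0.16, 0.87]
[-0.28, 0.23, 0.01, -0.16, 0.16, 0.87]
[-0.27, 0.24, 0.01, -0.16, 0.16, 0.87]
```

```bash
python3 -c "
from m import *
plan([582,116,205],Rt=Rdown(np.pi/2+.026,12))"
```

```text
at [532.9 126.7 232.7] [ 3.078 -0.256  2.04 ] F [-0.2 -1.  -0.2] w 0.4 t 10.63 rows 7
[-0.27, 0.27, 0.15, -0.09, -0.12, 0.88]
[-0.25, 0.28, 0.16, -0.09, -0.12, 0.88]
[-0.23, 0.3, 0.16, -0.09, -0.12, 0.88]
[-0.21, 0.31, 0.16, -0.09, -0.12, 0.88]
[-0.19, 0.32, 0.17, -0.09, -0.12, 0.88]
[-0.17, 0.33, 0.17, -0.09, -0.12, 0.88]
[-0.15, 0.34, 0.17, -0.09, -0.12, 0.88]
```

step_arm(moves=[-0.26,0.27,0.1,-0.09,-0.12,0.88,1,-0.25,0.28,0.1,-0.09,-0.12,0.88,1,-0.23,0.3,0.1,-0.09,-0.12,0.88,1,-0.21,0.31,0.1,-0.09,-0.12,0.88,1,-0.19,0.32,0.1,-0.09,-0.12,0.88,1,-0.17,0.33,0.1,-0.09,-0.12,0.88,1,-0.15,0.34,0.1,-0.09,-0.12,0.88,1,0,0,0,0,0,0,1])

```text
time: 11.3
tool_pos: [588.0, 103.5, 209.4]
tcp_rot: [3.141, -0.205, 1.563]
contact_force: [-0.1, -0.1, 0.6]
grip_width: 0.6
```

```bash
python3 -c "
from m import *
plan([582,116,200],Rt=Rdown(np.pi/2+.026,12))
t,s=shot('h')
crop('side',140,70,290,210,5,'h1.png',s)
crop('top',130,140,270,250,5,'h2.png',t)
"
```

```text
at [588.  103.5 209.4] [ 3.141 -0.205  1.563] F [-0.1 -0.1  0.6] w 0.6 t 11.3 rows 1
[0.51, -0.3, 0.58, 0.04, 0.06, -0.48]
```

View pics/h1.png

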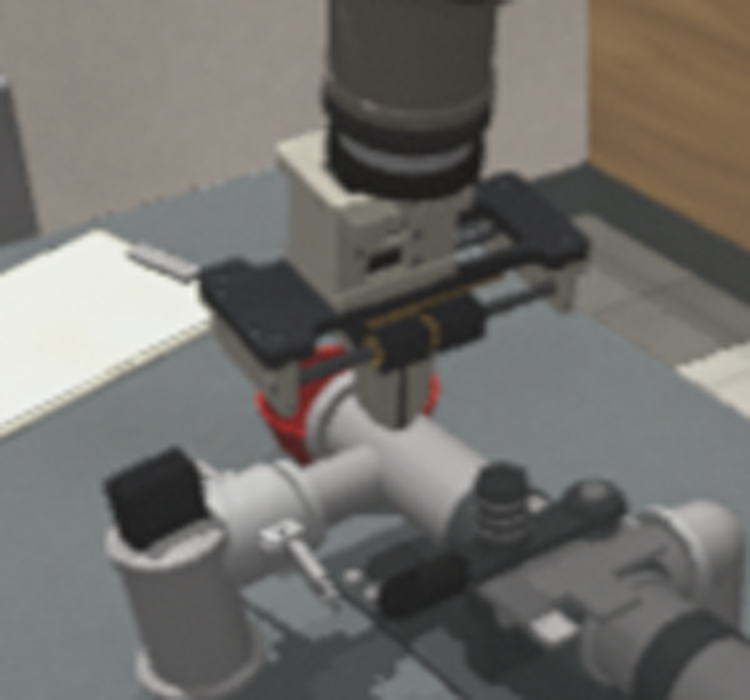

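View pics/h2.png

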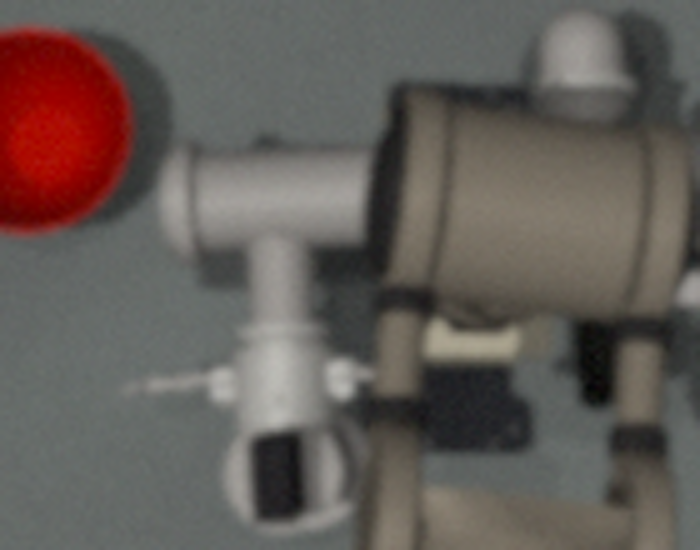

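```bash
python3 -c "
from m import *
plan([584,116,100],Rt=Rdown(np.pi/2+.026,12))
"
```

```text
at [587.1 103.9 209.8] [ 3.141 -0.206  1.567] F [ 0.6 -0.1 -0.5] w 0.4 t 11.4 rows 6
[-0.09, -0.03, 0.92, 0.0, 0.01, -0.07]
[-0.09, -0.03, 0.92, 0.0, 0.01, -0.07]
[-0.09, -0.03, 0.92, 0.0, 0.01, -0.07]
[-0.09, -0.03, 0.92, 0.0, 0.01, -0.07]
[-0.09, -0.03, 0.92, 0.0, 0.01, -0.07]
[-0.09, -0.03, 0.92, 0.0, 0.01, -0.07]
```

step_arm(moves=[0.1,-0.05,0.6,0,0,-0.1,1,0,-0.03,0.9,0,0,-0.1,1,-0.09,-0.03,0.9,0,0,-0.1,1,-0.09,-0.03,0.9,0,0,-0.1,1,-0.09,0,0.8,0,0,0,1,-0.05,0,0.4,0,0,0,1,0,0,0,0,0,0,1])

```text
time: 11.98
tool_pos: [584.5, 117.6, 120.2]
tcp_rot: [3.127, -0.207, 1.612]
contact_force: [-0.3, 0.7, 0.1]
grip_width: 0.3
```

```bash
python3 -c "
from m import *
plan([584,116,100],Rt=Rdown(np.pi/2+.026,12))
"
```

```text
at [584.5 117.6 120.2] [ 3.127 -0.207  1.612] F [-0.3  0.7  0.1] w 0.3 t 11.98 rows 2
[-0.14, -0.02, 0.49, 0.04, 0.02, 0.1]
[-0.14, -0.02, 0.49, 0.04, 0.02, 0.1]
```

step_arm(moves=[-0.14,-0.02,0.5,0,0,0.1,1,-0.14,-0.02,0.4,0,0,0.1,1,0,0,0,0,0,0,1])

```text
time: 12.23
tool_pos: [584.8, 115.4, 101.8]
tcp_rot: [3.128, -0.207, 1.598]
contact_force: [-0.9, -0.4, -0.6]
grip_width: 0.3
```

```bash
python3 -c "
from m import *
plan([560,118,100],Rt=Rdown(np.pi/2+.026,12))
t,s=shot('i')
crop('side',140,70,290,210,5,'i1.png',s)
"
```

```text
at [584.8 115.4 101.8] [ 3.128 -0.207  1.598] F [-0.9 -0.4 -0.6] w 0.3 t 12.23 rows 2
[0.07, -0.62, 0.05, 0.06, 0.02, 0.01]
[0.07, -0.62, 0.05, 0.06, 0.02, 0.01]
```

View pics/i1.png

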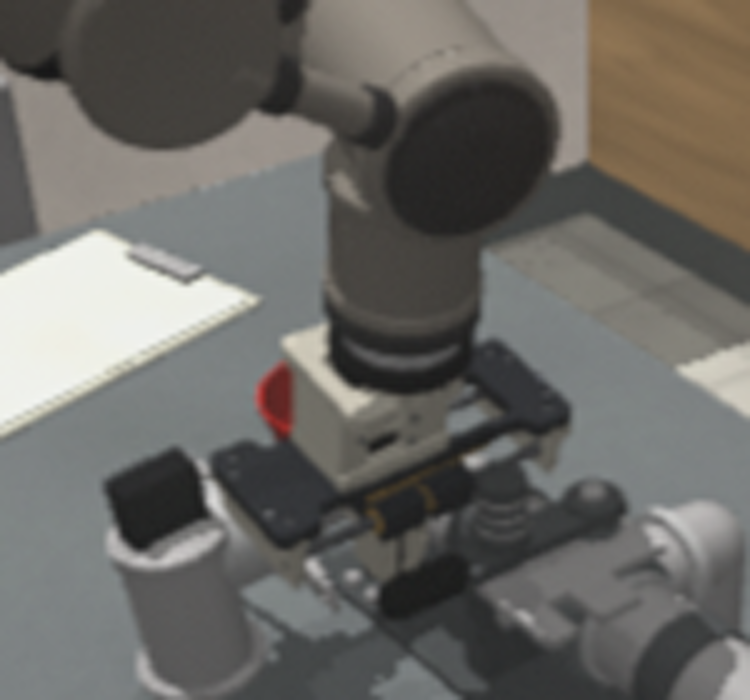

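```bash
cat > arc.py <<'E'
from m import *
import sys
def path(side,hinge,r=42,yaw=.026,n=14,a0=1.6,a1=-0.05,hx=19,hy=10):
    W=[]
    for a in np.linspace(a0,a1,n):
        nx,ny=np.sin(a),-np.cos(a)
        d=8+hx*abs(nx)+hy*abs(ny)
        l=np.array([-r*np.cos(a)+nx*d, side*(r*np.sin(a)-ny*d)])
        # for side=-1 (right): y mirrored
        c,s=np.cos(yaw),np.sin(yaw)
        W.append([hinge[0]+c*l[0]-s*l[1],hinge[1]+s*l[0]+c*l[1]])
    return np.array(W)
E
python3 -c "
from arc import *
W=path(-1,(549.5,166.5));print(W.round(1).tolist())
o=get_obs();M=R.from_euler('xyz',o['tcp_rot'])
P=np.vstack([o['tool_pos'][:2],W])
for d in np.diff(P,axis=0): print((M.inv().apply([d[0],d[1],0])/20).round(2))
"
```

```text
[[579.1, 126.1], [574.3, 122.6], [569.4, 119.7], [563.8, 117.3], [557.6, 115.8], [551.0, 115.3], [544.2, 115.8], [537.2, 117.5], [530.5, 120.4], [524.1, 124.5], [518.4, 129.7], [513.5, 135.9], [509.7, 142.9], [507.1, 148.6]]
[ 0.52 -0.3   0.1 ]
[-0.16 -0.24 -0.04]
[-0.14 -0.25 -0.03]
[-0.11 -0.28 -0.03]
[-0.06 -0.31 -0.02]
[-0.02 -0.33 -0.01]
[ 0.04 -0.34  0.  ]
[ 0.09 -0.34  0.01]
[ 0.15 -0.33  0.03]
[ 0.21 -0.31  0.04]
[ 0.26 -0.28  0.05]
[ 0.31 -0.24  0.06]
[ 0.35 -0.18  0.07]
[ 0.28 -0.13  0.06]
```

step_arm(moves=[0.01,-0.3,0,0,0,0,1,0.01,-0.3,0,0,0,0,1,0,-0.3,0,0,0,0,1,0,-0.3,0,0,0,0,1,0,0,0,0,0,0,1])

```text
time: 12.75
tool_pos: [559.9, 115.3, 104.8]
tcp_rot: [3.122, -0.207, 1.6]
contact_force: [1.2, 0.2, -0.7]
grip_width: 0.5
```

```bash
python3 -c "
from arc import *
plan([551,115.5,101],Rt=Rdown(np.pi/2+.026,12))
t,s=shot('j')
crop('side',140,100,250,210,6,'j1.png',s)
"
```

```text
at [559.9 115.3 104.8] [ 3.122 -0.207  1.6  ] F [ 1.2  0.2 -0.7] w 0.5 t 12.75 rows 1
[-0.01, -0.45, 0.18, 0.19, 0.04, 0.04]
```

View pics/j1.png

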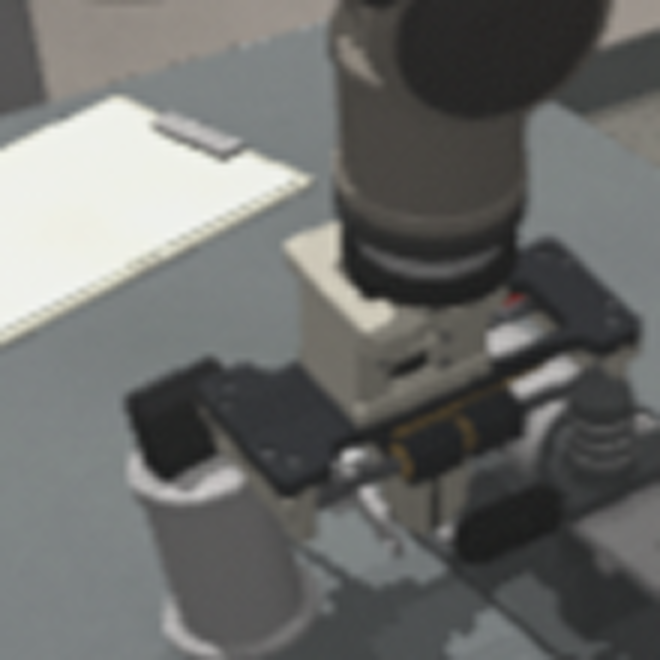

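step_arm(moves=[0,-0.3,0.12,0,0,0,1,0,-0.34,0.08,0,0,0,1,0.06,-0.34,0.05,0,0,0,1,0.12,-0.33,0.05,0,0,0,1])

```text
time: 13.18
tool_pos: [535.4, 119.1, 99.5]
tcp_rot: [3.116, -0.206, 1.6]
contact_force: [1.7, -0.3, 0.2]
grip_width: 0.4
```

```bash
python3 -c "
from arc import *
plan([524,124.5,101],Rt=Rdown(np.pi/2+.026,12))
"
```

```text
at [535.4 119.1  99.5] [ 3.116 -0.206  1.6  ] F [ 1.7 -0.3  0.2] w 0.4 t 13.18 rows 1
[0.3, -0.56, -0.03, 0.28, 0.04, 0.04]
```

step_arm(moves=[0.15,-0.25,0,0.1,0,0,1,0.22,-0.28,0.03,0.1,0,0,1,0.27,-0.26,0.05,0.1,0,0,1,0.3,-0.22,0.06,0,0,0,1])

```text
time: 13.52
tool_pos: [512.3, 138.2, 100.3]
tcp_rot: [3.138, -0.205, 1.599]
contact_force: [1.4, -0.4, 0.4]
grip_width: 0.4
```

```bash
python3 -c "
from arc import *
plan([507,148,101],Rt=Rdown(np.pi/2+.026,12))
t,s=shot('k')
crop('side',140,100,250,210,6,'k1.png',s)
"
```

```text
at [512.3 138.2 100.3] [ 3.138 -0.205  1.599] F [ 1.4 -0.4  0.4] w 0.4 t 13.52 rows 1
[0.49, -0.25, 0.07, -0.04, 0.06, 0.02]
```

View pics/k1.png

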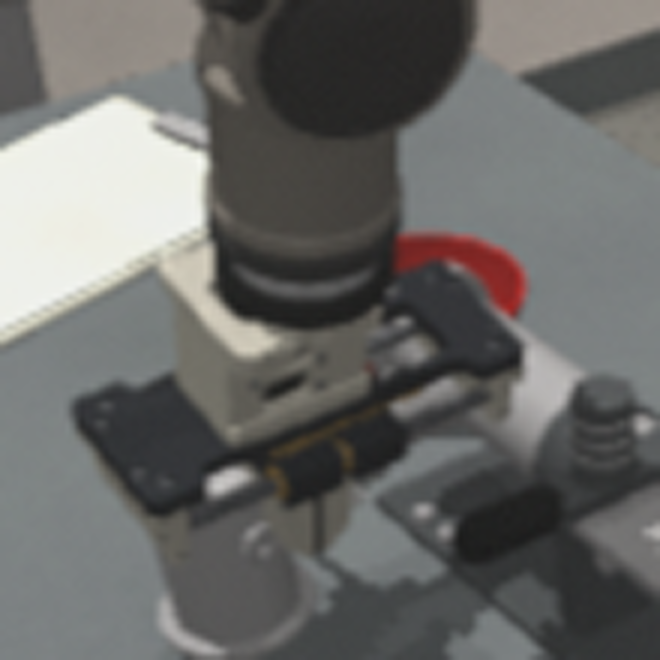

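step_arm(moves=[0.25,-0.15,0.05,0,0,0,1,0.25,0,0.05,0,0,0,1,0,0,0.03,0,0,0,1])

```text
time: 13.87
tool_pos: [506.4, 149.2, 99.1]
tcp_rot: [-3.141, -0.203, 1.602]
contact_force: [0.2, -5.6, 2.6]
grip_width: 0.3
```

step_arm(moves=[0.25,0,0.03,0,0,0,1,0.25,0,0.03,0,0,0,1])

```text
time: 14.03
tool_pos: [505.2, 152.3, 98.8]
tcp_rot: [-3.138, -0.189, 1.605]
contact_force: [-3.0, -36.9, 6.6]
grip_width: 0.1
```

```bash
python3 -c "
from arc import *
plan([507,110,99],Rt=Rdown(np.pi/2+.026,12))
"
```

```text
at [505.2 152.3  98.8] [-3.138 -0.189  1.605] F [ -3.  -36.9   6.6] w 0.1 t 14.03 rows 3
[-0.69, 0.01, -0.14, -0.05, 0.1, 0.04]
[-0.69, 0.01, -0.14, -0.05, 0.1, 0.04]
[-0.69, 0.01, -0.15, -0.05, 0.1, 0.04]
```

step_arm(moves=[-0.5,0,0,0,0,0,1,-0.7,0,-0.2,0,0,0,1,-0.5,0,-0.6,0,0,0,1,0,0,-1,0,0,0,1,0.2,0,-1,0,0,0,1,0.2,0,-1,0,0,0,1,0.2,0,-1,0,0,0,1,0.2,0,-1,0,0,0,1])

```text
time: 14.7
tool_pos: [503.3, 111.7, 207.9]
tcp_rot: [-3.122, -0.188, 1.601]
contact_force: [0.3, 0.6, 0.1]
grip_width: 0.5
```

```bash
python3 -c "
from arc import *
plan([575,295,225],Rt=Rdown(np.pi/2+.026,-12))
t,s=shot('l')
crop('side',140,100,250,210,6,'l1.png',s)
crop('top',130,160,240,250,7,'l2.png',t)
"
```

```text
at [503.3 111.7 207.9] [-3.122 -0.188  1.601] F [0.3 0.6 0.1] w 0.5 t 14.7 rows 10
[0.91, 0.39, 0.08, -0.02, -0.57, 0.01]
[0.91, 0.39, 0.04, -0.02, -0.57, 0.01]
[0.91, 0.39, 0.01, -0.02, -0.57, 0.01]
[0.91, 0.39, -0.03, -0.02, -0.57, 0.01]
[0.91, 0.38, -0.06, -0.02, -0.57, 0.01]
[0.9, 0.38, -0.1, -0.02, -0.57, 0.01]
[0.9, 0.38, -0.14, -0.02, -0.57, 0.01]
[0.89, 0.38, -0.17, -0.02, -0.57, 0.01]
[0.89, 0.38, -0.21, -0.02, -0.57, 0.01]
[0.88, 0.38, -0.24, -0.02, -0.57, 0.01]
```

View pics/l1.png

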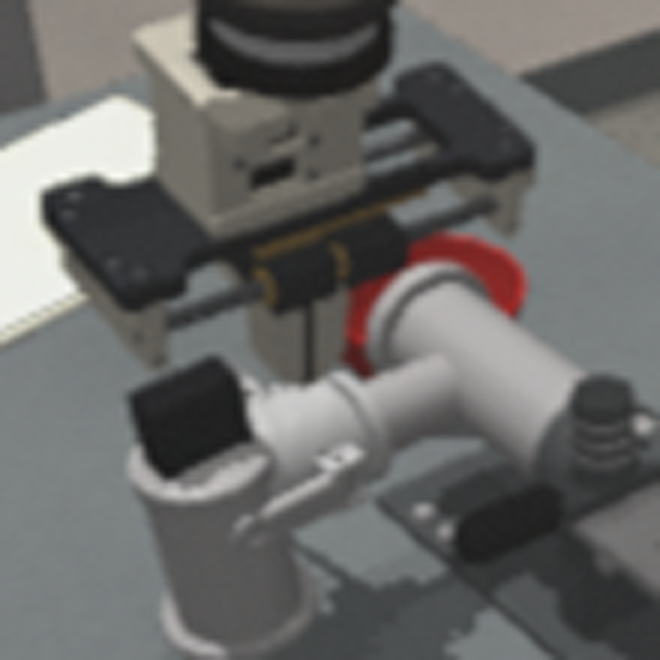

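View pics/l2.png

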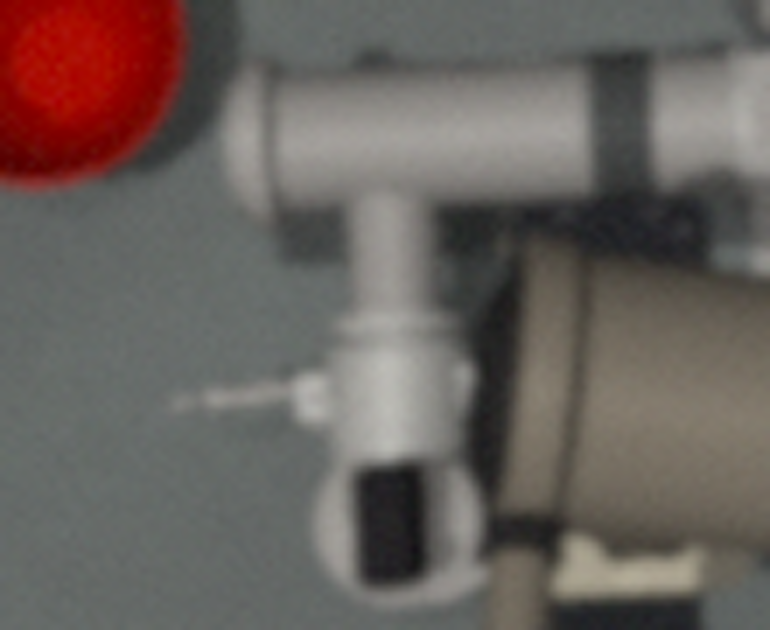

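step_arm(moves=[0.9,0.39,-0.1,0,-0.57,0,1,0.9,0.39,-0.1,0,-0.57,0,1,0.9,0.39,-0.1,0,-0.57,0,1,0.9,0.39,-0.1,0,-0.57,0,1,0.9,0.39,-0.1,0,-0.57,0,1,0.9,0.38,-0.1,0,-0.57,0,1,0.9,0.38,-0.14,0,-0.57,0,1,0.7,0.38,-0.17,0,-0.57,0,1])

```text
time: 15.47
tool_pos: [562.1, 255.7, 228.2]
tcp_rot: [-3.122, 0.145, 1.6]
contact_force: [1.0, 0.3, -0.2]
grip_width: 0.3
```

```bash
python3 -c "
from arc import *
print(path(1,(548,234)).round(0).tolist())
plan([584,284,205],Rt=Rdown(np.pi/2+.026,-12))
"
```

```text
[[575.0, 276.0], [570.0, 279.0], [565.0, 282.0], [560.0, 284.0], [553.0, 285.0], [547.0, 285.0], [540.0, 284.0], [533.0, 282.0], [527.0, 279.0], [520.0, 275.0], [515.0, 269.0], [510.0, 263.0], [507.0, 256.0], [505.0, 250.0]]
at [562.1 255.7 228.2] [-3.122  0.145  1.6  ] F [ 1.   0.3 -0.2] w 0.3 t 15.47 rows 3
[0.51, 0.38, 0.31, -0.07, -0.31, 0.02]
[0.52, 0.38, 0.3, -0.07, -0.31, 0.02]
[0.53, 0.38, 0.29, -0.07, -0.31, 0.02]
```

step_arm(moves=[0.5,0.35,0,0,-0.31,0,1,0.5,0.35,0.2,0,-0.31,0,1,0.4,0.2,0.3,0,-0.31,0,1,0,0,0.3,0,0,0,1,0,0,0,0,0,0,1])

```text
time: 15.88
tool_pos: [577.0, 289.3, 198.3]
tcp_rot: [-3.113, 0.216, 1.613]
contact_force: [-0.2, 0.7, 0.9]
grip_width: 0.5
```

```bash
python3 -c "
from arc import *
plan([584,283,100],Rt=Rdown(np.pi/2+.026,-12))
"
```

```text
at [577.  289.3 198.3] [-3.113  0.216  1.613] F [-0.2  0.7  0.9] w 0.5 t 15.88 rows 5
[0.15, 0.1, 0.97, -0.06, 0.02, 0.04]
[0.15, 0.09, 0.97, -0.06, 0.02, 0.04]
[0.14, 0.09, 0.97, -0.06, 0.02, 0.04]
[0.14, 0.08, 0.97, -0.06, 0.02, 0.04]
[0.14, 0.08, 0.97, -0.06, 0.02, 0.04]
```

step_arm(moves=[0.15,0.2,0.6,-0.06,0.02,0.04,1,0.15,0.15,0.95,-0.06,0.02,0.04,1,0.14,0.09,0.97,-0.06,0.02,0.04,1,0.14,0.08,0.9,-0.06,0.02,0.04,1,0.1,0.05,0.6,0,0,0,1,0,0,0.3,0,0,0,1,0,0,0,0,0,0,1])

```text
time: 16.47
tool_pos: [584.6, 279.9, 105.9]
tcp_rot: [-3.128, 0.207, 1.599]
contact_force: [-0.6, 0.4, -0.6]
grip_width: 0.6
```

```bash
python3 -c "
from arc import *
plan([560,284,100],Rt=Rdown(np.pi/2+.026,-12))
t,s=shot('n')
crop('side',140,70,250,200,5,'n1.png',s)
"
```

```text
at [584.6 279.9 105.9] [-3.128  0.207  1.599] F [-0.6  0.4 -0.6] w 0.6 t 16.47 rows 2
[0.15, -0.61, 0.13, -0.06, -0.02, 0.01]
[0.15, -0.61, 0.13, -0.06, -0.02, 0.01]
```

View pics/n1.png

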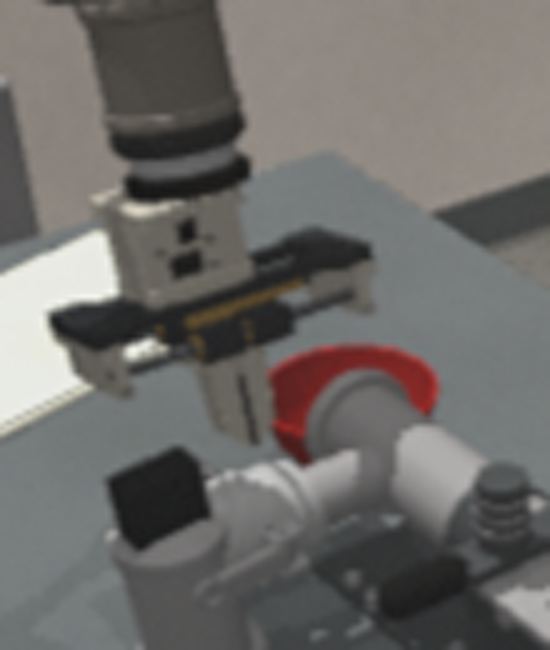

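step_arm(moves=[0.06,-0.3,0.1,0,0,0,1,0.06,-0.3,0.1,0,0,0,1,0.06,-0.3,0.07,0,0,0,1,0.03,-0.3,0.05,0,0,0,1,0,-0.32,0.05,0,0,0,1,0,-0.33,0.05,0,0,0,1,-0.03,-0.33,0.05,0,0,0,1])

```text
time: 17.15
tool_pos: [540.2, 282.4, 102.2]
tcp_rot: [-3.14, 0.202, 1.597]
contact_force: [0.2, -0.3, -0.4]
grip_width: 0.4
```

```bash
python3 -c "
from arc import *
plan([533,282,100],Rt=Rdown(np.pi/2+.026,-12))
"
```

```text
at [540.2 282.4 102.2] [-3.14   0.202  1.597] F [ 0.2 -0.3 -0.4] w 0.4 t 17.15 rows 1
[0.01, -0.36, 0.11, 0.06, -0.1, -0.01]
```

step_arm(moves=[-0.05,-0.33,0.08,0,0,0,1,-0.15,-0.32,0.06,0,0,0,1,-0.22,-0.3,0.06,0,0,0,1,-0.28,-0.25,0.04,0,0,0,1,-0.3,-0.22,0.03,0,0,0,1])

```text
time: 17.57
tool_pos: [509.1, 261.5, 101.3]
tcp_rot: [3.14, 0.2, 1.599]
contact_force: [-0.0, 0.8, -0.7]
grip_width: 0.4
```

```bash
python3 -c "
from arc import *
plan([505,250,100],Rt=Rdown(np.pi/2+.026,-12))
t,s=shot('q')
crop('top',130,160,240,250,7,'q2.png',t)
"
```

```text
at [509.1 261.5 101.3] [3.14  0.2   1.599] F [-0.   0.8 -0.7] w 0.4 t 17.57 rows 1
[-0.54, -0.22, 0.18, 0.11, -0.13, 0.02]
```

View pics/q2.png

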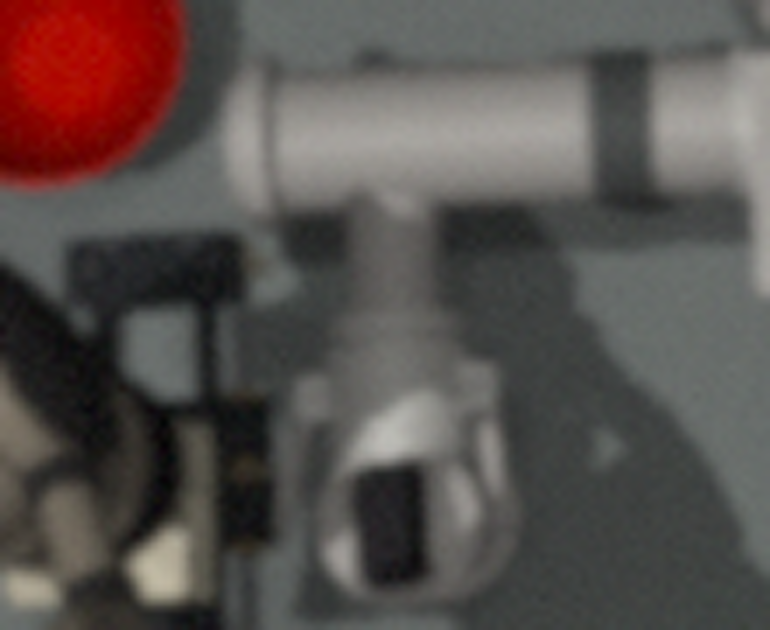

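step_arm(moves=[-0.25,-0.12,0.06,0,0,0,1,-0.25,0,0.05,0,0,0,1,-0.05,0,0.03,0,0,0,1])

```text
time: 17.92
tool_pos: [506.2, 249.5, 100.8]
tcp_rot: [-3.141, 0.199, 1.598]
contact_force: [-1.7, 6.1, 1.0]
grip_width: 0.4
```

step_arm(moves=[-0.2,0,0.03,0,0,0,1,-0.25,0,0.03,0,0,0,1])

```text
time: 18.08
tool_pos: [504.8, 246.7, 100.6]
tcp_rot: [-3.14, 0.185, 1.596]
contact_force: [-5.9, 25.4, -0.1]
grip_width: 0.6
```

step_arm(moves=[0.4,0,0,0,0,0,1,0.5,0,-0.3,0,0,0,1,0.5,0,-0.6,0,0,0,1,0,0,-1,0,0,0,1,0,0,-1,0,0,0,1,0,0,-1,0,0,0,1,0,0,-1,0,0,0,1,0,0,-1,0,0,0,1])

```text
time: 18.75
tool_pos: [502.3, 297.6, 211.8]
tcp_rot: [-3.13, 0.193, 1.597]
contact_force: [0.2, -0.5, -0.2]
grip_width: 0.4
```

```bash
python3 -c "
from arc import *
print(get_obs()['joint_positions'].round(2))
t,s=shot('r')
crop('side',140,120,290,220,5,'r1.png',s)
crop('top',130,160,240,250,7,'r2.png',t)
"
```

```text
[ 0.49  0.53  1.28 -0.17  1.43  0.5 ]
```

View pics/r1.png

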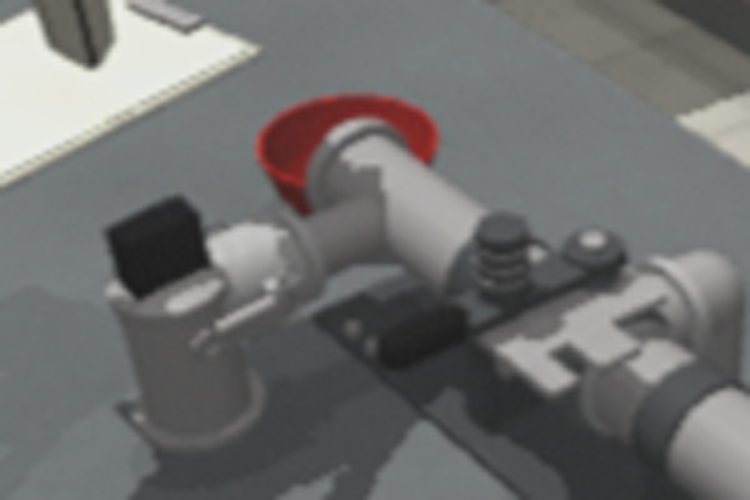

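View pics/r2.png

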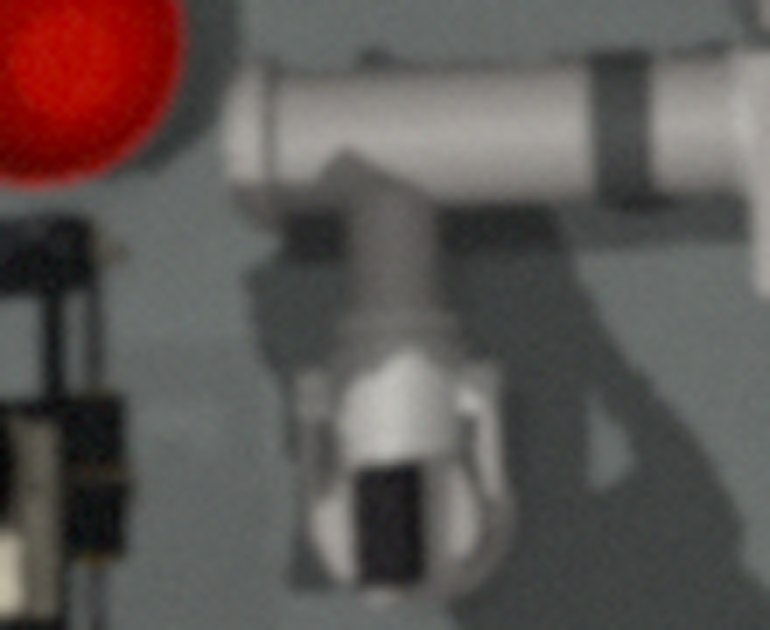

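```bash
python3 -c "
from arc import *
plan([600,17,262],Rt=Rdown(np.pi/2+.026))
"
```

```text
at [503.9 298.8 214.4] [-3.137  0.19   1.596] F [ 0.1 -0.2 -0.8] w 0.8 t 18.85 rows 16
[-0.9, 0.28, 0.02, -0.0, 0.17, -0.0]
[-0.9, 0.28, 0.01, -0.0, 0.17, -0.0]
[-0.9, 0.28, -0.0, -0.0, 0.17, -0.0]
[-0.9, 0.28, -0.01, -0.0, 0.17, -0.0]
[-0.9, 0.28, -0.02, -0.0, 0.17, -0.0]
[-0.9, 0.28, -0.03, -0.0, 0.17, -0.0]
[-0.9, 0.28, -0.04, -0.0, 0.17, -0.0]
[-0.9, 0.28, -0.05, -0.0, 0.17, -0.0]
[-0.9, 0.28, -0.06, -0.0, 0.17, -0.0]
[-0.9, 0.28, -0.08, -0.0, 0.17, -0.0]
[-0.9, 0.28, -0.09, -0.0, 0.17, -0.0]
[-0.9, 0.28, -0.1, -0.0, 0.17, -0.0]
[-0.89, 0.28, -0.11, -0.0, 0.17, -0.0]
[-0.89, 0.28, -0.12, -0.0, 0.17, -0.0]
[-0.89, 0.28, -0.13, -0.0, 0.17, -0.0]
[-0.89, 0.28, -0.14, -0.0, 0.17, -0.0]
```

View pics/r_t.png

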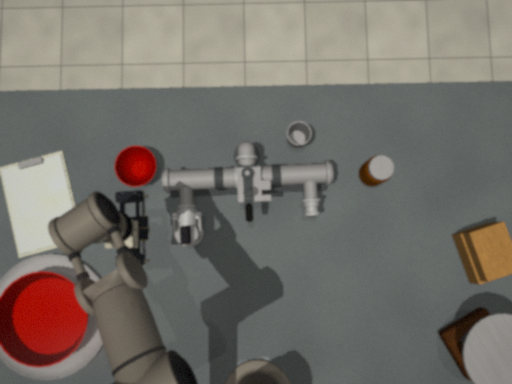

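View pics/r_s.png

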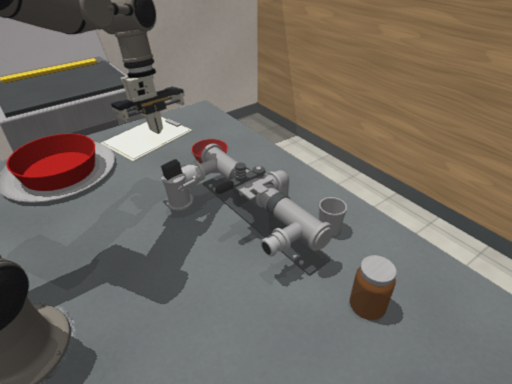

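step_arm(moves=[-0.3,0.1,-1,0,0.17,0,-1,-0.7,0.28,-1,0,0.17,0,-1,-0.9,0.28,-0.9,0,0.17,0,-1,-0.9,0.28,-0.2,0,0.17,0,-1,-0.9,0.28,0,0,0.17,0,-1,-0.9,0.28,0,0,0.17,0,-1,-0.9,0.28,0,0,0.17,0,-1,-0.9,0.28,0,0,0.17,0,-1])

```text
time: 19.52
tool_pos: [548.2, 182.2, 290.4]
tcp_rot: [-3.128, 0.099, 1.603]
contact_force: [0.7, -0.2, 1.2]
grip_width: 49.0
```

```bash
python3 -c "
from arc import *
plan([600,17,262],Rt=Rdown(np.pi/2+.026))
"
```

```text
at [548.2 182.2 290.4] [-3.128  0.099  1.603] F [ 0.7 -0.2  1.2] w 49.0 t 19.52 rows 9
[-0.91, 0.26, 0.24, -0.02, 0.16, 0.01]
[-0.91, 0.26, 0.24, -0.02, 0.16, 0.01]
[-0.91, 0.26, 0.23, -0.02, 0.16, 0.01]
[-0.91, 0.26, 0.22, -0.02, 0.16, 0.01]
[-0.92, 0.26, 0.21, -0.02, 0.16, 0.01]
[-0.92, 0.26, 0.2, -0.02, 0.16, 0.01]
[-0.92, 0.26, 0.19, -0.02, 0.16, 0.01]
[-0.92, 0.26, 0.18, -0.02, 0.16, 0.01]
[-0.92, 0.26, 0.17, -0.02, 0.16, 0.01]
```

step_arm(moves=[-0.91,0.26,0.14,-0.02,0.17,0,-1,-0.91,0.26,0.14,-0.02,0.17,0,-1,-0.91,0.26,0.14,-0.02,0.17,0,-1,-0.91,0.26,0.14,-0.02,0.17,0,-1,-0.9,0.26,0.14,-0.02,0.17,0,-1,-0.8,0.26,0.14,-0.02,0.17,0,-1,-0.7,0.2,0.14,-0.02,0.17,0,-1,-0.3,0.1,0.1,0,0.1,0,-1])

```text
time: 20.18
tool_pos: [589.8, 44.0, 268.6]
tcp_rot: [-3.128, 0.01, 1.597]
contact_force: [-0.3, 0.9, 0.3]
grip_width: 91.6
```

step_arm(moves=[0,0,0,0,0,0,-1])

```text
time: 20.27
tool_pos: [589.8, 42.3, 267.2]
tcp_rot: [-3.125, 0.011, 1.594]
contact_force: [-0.2, 0.1, -0.6]
grip_width: 92.0
```

```bash
python3 -c "
from arc import *
plan([600,17,262],Rt=Rdown(np.pi/2+.026))
t,s=shot('u')
crop('side',180,90,310,210,6,'u1.png',s)
"
```

```text
at [589.8  42.3 267.2] [-3.125  0.011  1.594] F [-0.2  0.1 -0.6] w 92.0 t 20.27 rows 2
[-0.64, 0.24, 0.13, -0.12, 0.08, -0.02]
[-0.64, 0.24, 0.13, -0.12, 0.08, -0.02]
```

View pics/u1.png

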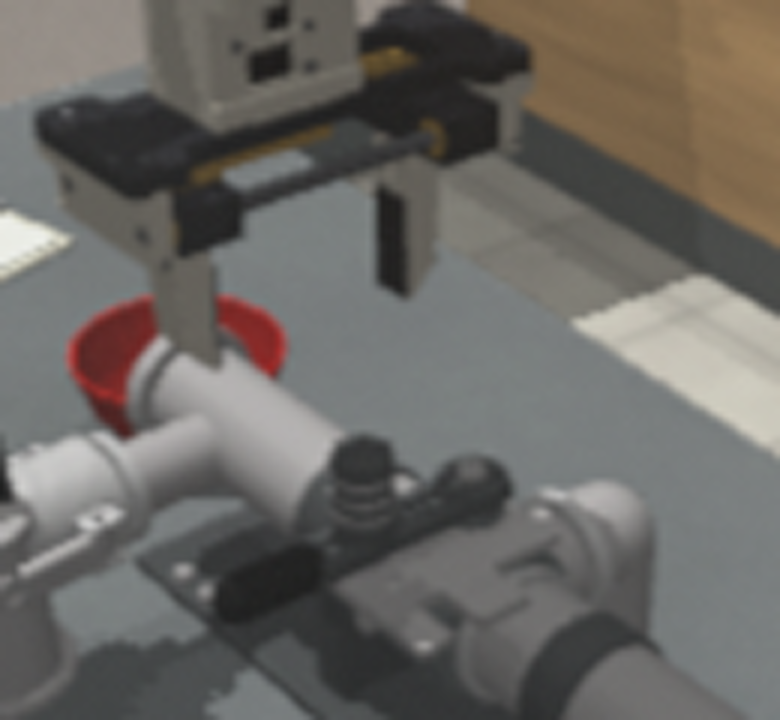

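```bash
python3 -c "
from arc import *
o=get_obs();p=o['tool_pos'];M=R.from_euler('xyz',o['tcp_rot']);A=C(180,90,6)
print('obs',A(408,297),A(378,285),A(435,270),'left near/in',A(215,362))
for l in [(-10,-46,0),(10,-46,0),(-10,-65,0),(-10,46,0),(10,46,0),(-10,65,0)]:
    q=p+M.apply(l);print(l,q.round(0),proj('side',q)[0].round(1))
"
```

```text
obs (247.58333333333331, 139.08333333333334) (242.58333333333334, 137.08333333333334) (252.08333333333331, 134.58333333333334) left near/in (215.41666666666666, 149.91666666666666)
(-10, -46, 0) [544.  33. 269.] [215.4 151.3]
(10, -46, 0) [543.  53. 268.] [210.9 148. ]
(-10, -65, 0) [525.  32. 269.] [208.8 153.8]
(-10, 46, 0) [636.  35. 267.] [245.7 139.7]
(10, 46, 0) [635.  55. 267.] [241.  136.7]
(-10, 65, 0) [655.  36. 267.] [251.6 137.4]
```

```bash
python3 -c "
from arc import *
plan([601,16,245],Rt=Rdown(np.pi/2+.026))
"
```

```text
at [589.5  44.  267.8] [-3.126  0.01   1.596] F [-0.4  0.3  0.1] w 92.0 t 20.37 rows 2
[-0.7, 0.28, 0.57, -0.11, 0.07, -0.01]
[-0.7, 0.27, 0.57, -0.11, 0.07, -0.01]
```

step_arm(moves=[-0.5,0.2,0.2,-0.11,0.07,0,0.1,-0.5,0.2,0.3,-0.11,0.07,0,0.1,-0.2,0.1,0.2,0,0,0,0.1,0,0,0,0,0,0,0.1,0,0,0,0,0,0,0.1])

```text
time: 20.78
tool_pos: [600.6, 21.2, 252.5]
tcp_rot: [3.14, -0.0, 1.6]
contact_force: [0.2, -0.1, -0.4]
grip_width: 62.9
```

```bash
python3 -c "
from arc import *
plan([601,16,240],Rt=Rdown(np.pi/2+.026))
"
```

```text
at [600.6  21.2 252.5] [ 3.14 -0.    1.6 ] F [ 0.2 -0.1 -0.4] w 62.9 t 20.78 rows 1
[-0.26, 0.01, 0.63, 0.02, -0.0, 0.05]
```

step_arm(moves=[-0.2,0.02,0.2,0,0,0,0.1,-0.05,0,0.2,0,0,0,0.1,0,0,0,0,0,0,0.1,0,0,0,0,0,0,0.1,0,0,0,0,0,0,0.1])

```text
time: 21.2
tool_pos: [601.0, 16.5, 243.7]
tcp_rot: [3.141, -0.0, 1.601]
contact_force: [0.6, 0.2, 0.4]
grip_width: 41.6
```

```bash
python3 -c "
from arc import *
plan([601,16,188],Rt=Rdown(np.pi/2+.026))
t,s=shot('v')
crop('side',200,120,280,200,9,'v1.png',s)
crop('top',200,140,290,230,7,'v2.png',t)
"
```

```text
at [601.   16.5 243.7] [ 3.141 -0.     1.601] F [0.6 0.2 0.4] w 41.6 t 21.2 rows 3
[-0.01, -0.0, 0.93, 0.0, -0.0, 0.02]
[-0.01, -0.0, 0.93, 0.0, -0.0, 0.02]
[-0.01, -0.0, 0.93, 0.0, -0.0, 0.02]
```

View pics/v1.png

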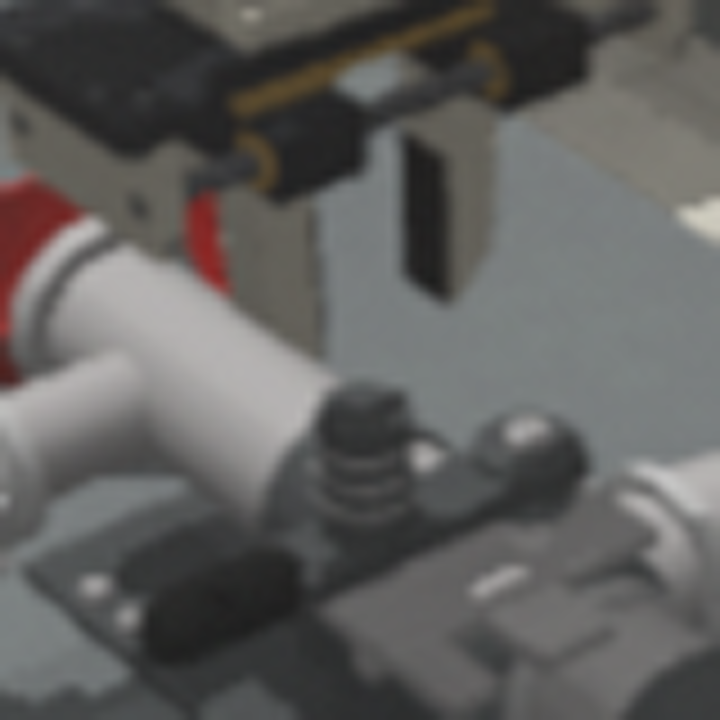

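```bash
python3 -c "
from arc import *
A=lambda P:((proj('side',P)[0]+.5-[200,120])*9-.5).round(0)
print(A((601,6.5,243.7)),A((601,16,214)),A((606,16,214)),A((601,21,214)))
"
```

```text
[376. 336.] [360. 410.] [374. 404.] [350. 402.]
```

View pics/v2.png

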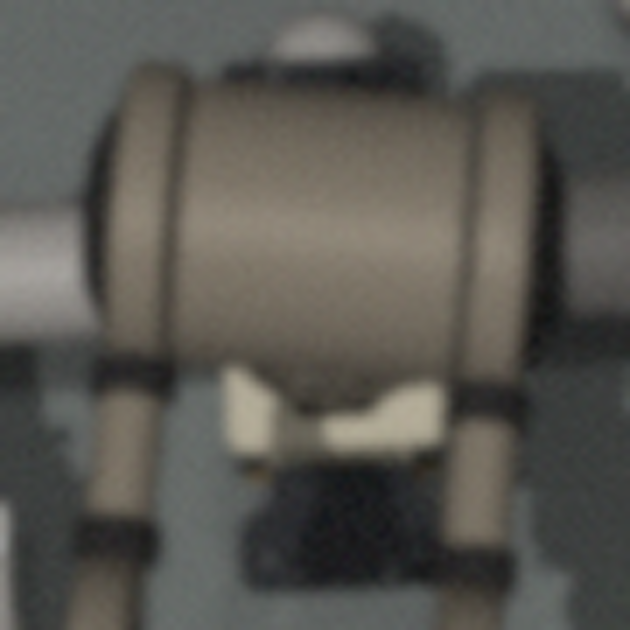

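step_arm(moves=[0.1,0,0.4,0,0,0,0.1,0,-0.03,0.6,0,0,0,0.1,0,0,0.6,0,0,0,0.1,0,0,0.5,0,0,0,0.1,0,0,0.2,0,0,0,0.1,0,0,0,0,0,0,0.1])

```text
time: 21.8
tool_pos: [600.8, 19.8, 195.2]
tcp_rot: [3.138, -0.0, 1.602]
contact_force: [0.3, -0.3, 0.2]
grip_width: 41.4
```

```bash
python3 -c "
from arc import *
plan([601,18.5,188],Rt=Rdown(np.pi/2+.026))
t,s=shot('w')
crop('side',200,120,280,200,9,'w1.png',s)
"
```

```text
at [600.8  19.8 195.2] [ 3.138 -0.     1.602] F [ 0.3 -0.3  0.2] w 41.4 t 21.8 rows 1
[-0.07, 0.01, 0.36, 0.05, -0.01, 0.07]
```

View pics/w1.png

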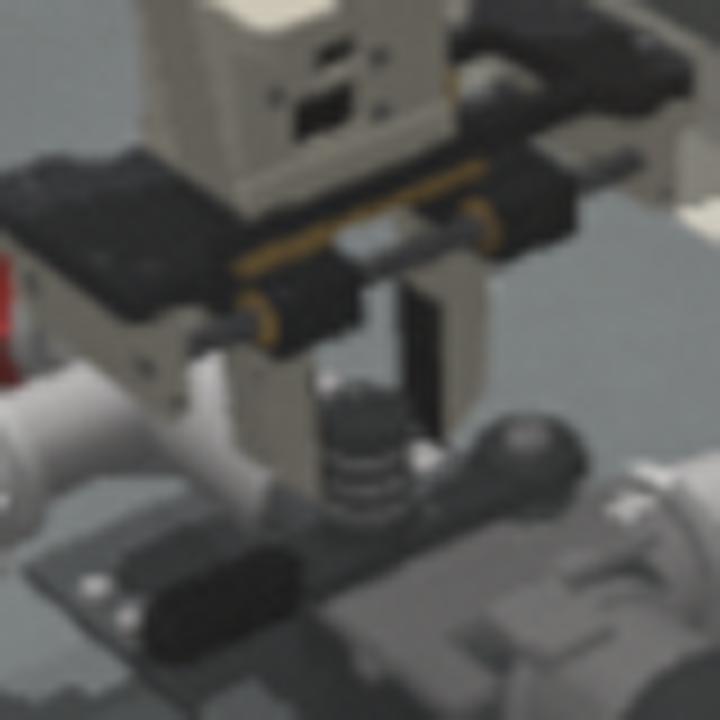

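step_arm(moves=[-0.02,-0.02,0.3,0,0,0,0.3,0,0,0.05,0,0,0,0.34,0,0,0.03,0,0,0,0.34,0,0,0.03,0,0,0,0.34])

```text
time: 22.23
tool_pos: [601.6, 19.3, 189.4]
tcp_rot: [3.133, 0.0, 1.602]
contact_force: [-0.3, 0.2, 0.7]
grip_width: 30.6
```

step_arm(moves=[0,0,0,0,0,0,0.36,0,0,0,0,0,0,0.36])

```text
time: 22.4
tool_pos: [601.6, 19.2, 189.6]
tcp_rot: [3.133, 0.0, 1.602]
contact_force: [-1.0, -0.4, 0.4]
grip_width: 29.1
```

step_arm(moves=[0,0,0,0,0,0,1,0,0,0,0,0,0,1,0,0,0,0,0,0,1,0,0,0,0,0,0,1])

```text
time: 22.73
tool_pos: [601.3, 19.2, 189.6]
tcp_rot: [3.134, 0.0, 1.602]
contact_force: [-1.2, 0.8, 0.1]
grip_width: 27.3
```

step_arm(moves=[0,0.06,0,0,0,0,1,0,0,0,0,0,0,1])

```text
time: 22.9
tool_pos: [601.4, 19.3, 189.7]
tcp_rot: [3.137, 0.0, 1.602]
contact_force: [-1.1, 0.3, 0.4]
grip_width: 26.9
```

step_arm(moves=[0,0.08,0,0,0,0,1,0,0,0,0,0,0,1])

```text
time: 23.07
tool_pos: [601.6, 19.3, 189.7]
tcp_rot: [3.14, 0.0, 1.602]
contact_force: [-1.8, 0.2, 0.6]
grip_width: 27.2
```

step_arm(moves=[0,-0.1,0,0,0,0,1,0,-0.05,0,0,0,0,1])

```text
time: 23.23
tool_pos: [599.5, 19.2, 189.7]
tcp_rot: [3.138, 0.0, 1.602]
contact_force: [-0.2, 0.3, -1.8]
grip_width: 27.4
```

step_arm(moves=[0,-0.08,0,0,0,0,1,0,0,0,0,0,0,1])

```text
time: 23.4
tool_pos: [598.7, 19.1, 189.7]
tcp_rot: [3.135, 0.0, 1.602]
contact_force: [0.7, 0.4, -1.5]
grip_width: 26.9
```

step_arm(moves=[0,-0.08,0,0,0,0,1,0,0,0,0,0,0,1])

```text
time: 23.57
tool_pos: [598.4, 19.1, 189.9]
tcp_rot: [3.132, 0.0, 1.602]
contact_force: [0.9, 0.7, -1.0]
grip_width: 27.2
```

step_arm(moves=[0,0.08,0,0,0,0,1,0,0,-0.2,0,0,0,1,0,0,-0.5,0,0,0,1,0,0,-0.7,0,0,0,1,0,0,-0.8,0,0,0,1,0,0,-0.5,0,0,0,1,0,0,0,0,0,0,1])

```text
time: 24.15
tool_pos: [599.8, 19.1, 248.3]
tcp_rot: [3.132, 0.0, 1.602]
contact_force: [-0.1, -0.2, -1.4]
grip_width: 27.3
```

```bash
python3 -c "
from arc import *
plan([606.2,-28.5,256],Rt=Rdown(np.pi/2+.026))
t,s=shot('x')
crop('side',200,120,280,200,9,'x1.png',s)
"
```

```text
at [599.8  19.1 248.3] [3.132 0.    1.602] F [-0.1 -0.2 -1.4] w 27.3 t 24.15 rows 3
[-0.8, 0.08, -0.13, 0.05, 0.0, 0.02]
[-0.8, 0.08, -0.13, 0.05, 0.0, 0.02]
[-0.8, 0.08, -0.13, 0.05, 0.0, 0.02]
```

View pics/x1.png

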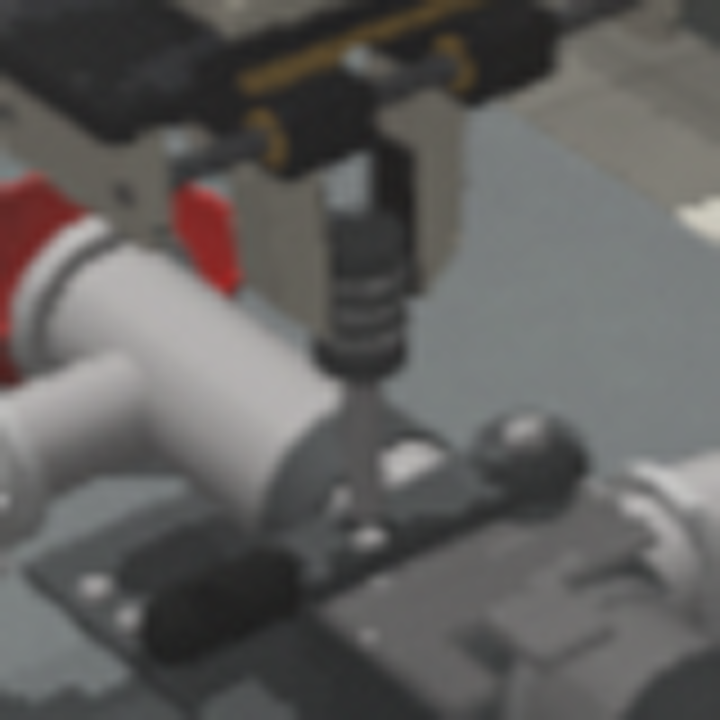

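step_arm(moves=[0,0,-0.3,0.1,0,0,1,-0.3,0.08,-0.1,0.05,0,0.05,1,-0.7,0.08,0,0,0,0,1,-0.7,0.08,0,0,0,0,1,-0.4,0.05,0,0,0,0,1,0,0,0,0,0,0,1,0,0,0,0,0,0,1])

```text
time: 24.83
tool_pos: [605.1, -28.5, 251.4]
tcp_rot: [-3.13, -0.0, 1.596]
contact_force: [-0.2, -0.7, -1.0]
grip_width: 27.0
```

```bash
python3 -c "
from arc import *
plan([606.2,-28.5,256],Rt=Rdown(np.pi/2+.026))
"
```

```text
at [605.1 -28.5 251.4] [-3.13  -0.     1.596] F [-0.2 -0.7 -1. ] w 27.0 t 24.83 rows 1
[-0.0, 0.05, -0.23, -0.17, -0.0, -0.0]
```

step_arm(moves=[0,0.05,0.2,-0.15,0,0,1,0,0,0.2,0,0,0,1,0,0,0.2,0,0,0,1,0,0,0,0,0,0,1])

```text
time: 25.17
tool_pos: [605.7, -28.5, 237.4]
tcp_rot: [-3.14, -0.001, 1.596]
contact_force: [-0.1, -0.1, -1.3]
grip_width: 27.4
```

```bash
python3 -c "
from arc import *
plan([606.2,-28.5,236],Rt=Rdown(np.pi/2+.026))
t,s=shot('y')
crop('side',210,120,290,200,9,'y1.png',s)
"
```

```text
at [605.7 -28.5 237.4] [-3.140e+00 -1.000e-03  1.596e+00] F [-0.1 -0.1 -1.3] w 27.4 t 25.17 rows 1
[-0.0, 0.03, 0.07, -0.02, -0.02, -0.02]
```

View pics/y1.png

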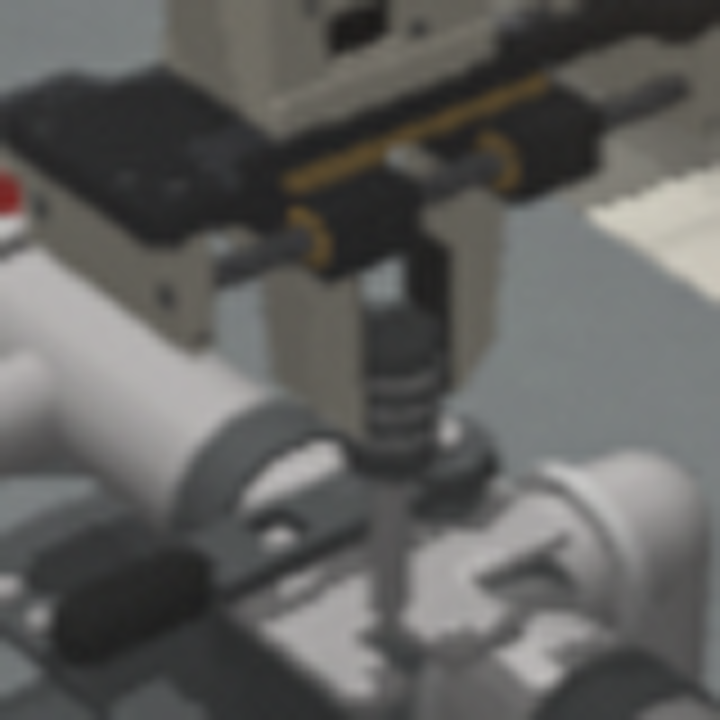

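step_arm(moves=[0,0.03,0.3,0,0,0,1,0,0,0.3,0,0,0,1,0,0,0.2,0,0,0,1,0,0,0,0,0,0,1])

```text
time: 25.6
tool_pos: [606.9, -27.6, 221.1]
tcp_rot: [3.141, -0.001, 1.597]
contact_force: [-0.9, 0.1, -1.3]
grip_width: 27.3
```

step_arm(moves=[0,-0.02,0.3,0,0,0,1,0,0,0.4,0,0,0,1,0,0,0.4,0,0,0,1,0,0,0.2,0,0,0,1,0,0,0,0,0,0,1])

```text
time: 26.02
tool_pos: [606.2, -27.5, 191.7]
tcp_rot: [-3.141, -0.001, 1.597]
contact_force: [0.3, 0.8, -1.3]
grip_width: 27.0
```

Next, down by about 17 mm to TCP z ≈ 174, slowing as it nears the plate.

step_arm(moves=[0,0,0.25,0,0,0,1,0,0,0.25,0,0,0,1,0,0,0.1,0,0,0,1,0,0,0,0,0,0,1])

```text
time: 26.35
tool_pos: [606.2, -27.5, 178.1]
tcp_rot: [-3.141, -0.001, 1.597]
contact_force: [-0.5, -0.4, -1.1]
grip_width: 26.9
```

step_arm(moves=[0,0,0.12,0,0,0,1,0,0,0.06,0,0,0,1,0,0,0,0,0,0,1])

```text
time: 26.6
tool_pos: [606.4, -27.6, 174.4]
tcp_rot: [-3.142, -0.001, 1.597]
contact_force: [-0.3, -0.6, -0.8]
grip_width: 27.1
```

step_arm(moves=[0.09,0,0.03,0,0,0,1,0.03,0,0.02,0,0,0,1,0,0,0,0,0,0,1])

```text
time: 26.85
tool_pos: [606.6, -25.1, 173.8]
tcp_rot: [3.141, -0.001, 1.597]
contact_force: [-0.1, 0.4, -1.7]
grip_width: 27.2
```

step_arm(moves=[0.05,0,0,0,0,0,1,0,0,0.02,0,0,0,1])

```text
time: 27.02
tool_pos: [606.7, -24.8, 173.8]
tcp_rot: [3.14, 0.001, 1.597]
contact_force: [0.2, -1.2, -1.1]
grip_width: 27.4
```

step_arm(moves=[0,0,0.01,0,0,0,0.1,0,0,0,0,0,0,0.1,0,0,0,0,0,0,0.1,0,0,0,0,0,0,0.1])

```text
time: 27.35
tool_pos: [607.2, -24.4, 174.3]
tcp_rot: [3.138, 0.0, 1.597]
contact_force: [-0.5, 0.4, -0.7]
grip_width: 40.9
```

step_arm(moves=[0,0,-0.2,0,0,0,0.1,0,0,-0.6,0,0,0,0.1,0,0,-1,0,0,0,0.1,0,0,-1,0,0,0,0.1,0,0,-1,0,0,0,0.1,-0.3,0,-0.6,0,0,0,0.1])

```text
time: 27.85
tool_pos: [605.4, -28.6, 263.5]
tcp_rot: [-3.137, -0.003, 1.598]
contact_force: [0.8, 0.4, 0.1]
grip_width: 41.2
```

```bash
python3 -c "
from arc import *
t,s=shot('z')
print(get_obs()['joint_positions'].round(2))
crop('side',200,130,290,210,8,'z1.png',s)
"
```

```text
[-0.18  0.47  1.22  0.    1.45 -0.2 ]
```

View pics/z1.png

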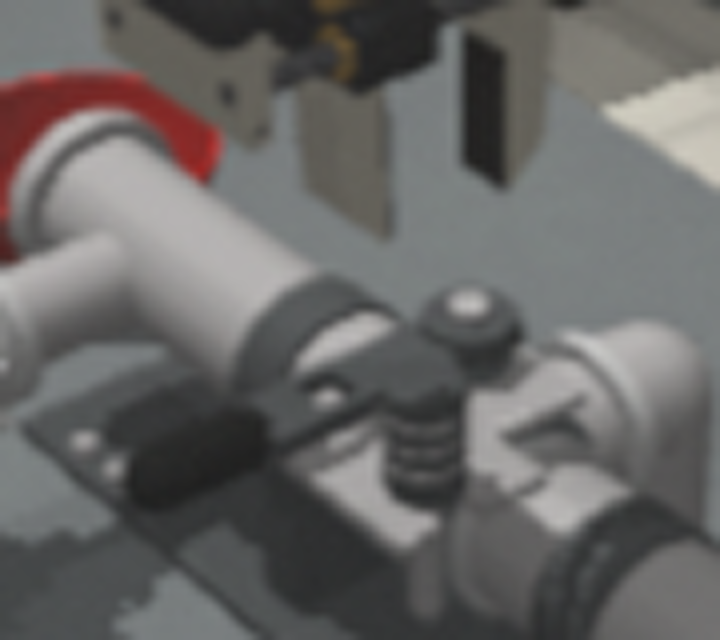

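```bash
cat > lev.py <<'E'
from m import *
def lp(phi,h=(660,20),r=107,yaw=.026):
    c,s=np.cos(phi),np.sin(phi); d=11+10*abs(c)+19*abs(s)
    v=np.array([-r*c-s*d, r*s-c*d]); C_,S_=np.cos(yaw),np.sin(yaw)
    return np.array([h[0]+C_*v[0]-S_*v[1],h[1]+S_*v[0]+C_*v[1]])
E
python3 -c "
from lev import *
P=np.array([lp(a) for a in np.radians(np.arange(0,97,8))]);print(P.round(0).tolist())
print((np.diff(P,axis=0)/20).round(2).tolist())
plan([548,-26,255],Rt=Rdown(np.pi/2+.026))
"
```

```text
[[554.0, -4.0], [551.0, 9.0], [550.0, 22.0], [550.0, 35.0], [553.0, 49.0], [557.0, 62.0], [563.0, 76.0], [572.0, 88.0], [582.0, 100.0], [594.0, 110.0], [608.0, 119.0], [623.0, 125.0], [638.0, 129.0]]
[[-0.13, 0.63], [-0.05, 0.65], [0.03, 0.67], [0.12, 0.68], [0.21, 0.68], [0.31, 0.66], [0.41, 0.63], [0.51, 0.58], [0.61, 0.51], [0.69, 0.42], [0.77, 0.32], [0.72, 0.21]]
at [606.  -30.  263.8] [-3.140e+00 -1.000e-03  1.597e+00] F [ 0.3 -0.4 -1. ] w 41.6 t 27.95 rows 3
[0.09, -0.96, 0.15, -0.01, -0.01, -0.0]
[0.09, -0.96, 0.15, -0.01, -0.01, -0.0]
[0.09, -0.96, 0.15, -0.01, -0.01, -0.0]
```

step_arm(moves=[0.09,-0.6,0,0,0,0,1,0.05,-0.95,0,0,0,0,1,0.05,-0.8,0,0,0,0,1,0,-0.3,0,0,0,0,1,0,0,0,0,0,0,1])

```text
time: 28.37
tool_pos: [550.0, -26.7, 259.6]
tcp_rot: [-3.136, -0.003, 1.596]
contact_force: [0.5, -0.0, -0.8]
grip_width: 12.8
```

```bash
python3 -c "
from lev import *
plan([548,-26,161],Rt=Rdown(np.pi/2+.026))
"
```

```text
at [550.  -26.7 259.6] [-3.136e+00 -3.000e-03  1.596e+00] F [ 0.5 -0.  -0.8] w 12.8 t 28.37 rows 5
[0.0, -0.01, 0.99, -0.02, -0.01, -0.0]
[0.0, -0.02, 0.99, -0.02, -0.01, -0.0]
[0.01, -0.02, 0.99, -0.02, -0.01, -0.0]
[0.01, -0.02, 0.99, -0.02, -0.01, -0.0]
[0.01, -0.02, 0.99, -0.02, -0.01, -0.0]
```

step_arm(moves=[0,0,0.7,0,0,0,1,0,-0.02,0.99,0,0,0,1,0,-0.02,0.99,0,0,0,1,0,-0.02,0.9,0,0,0,1,0,0,0.7,0,0,0,1,0,0,0.3,0,0,0,1,0,0,0,0,0,0,1])

```text
time: 28.95
tool_pos: [552.1, -26.1, 162.2]
tcp_rot: [-3.138, -0.004, 1.595]
contact_force: [0.3, 0.6, 0.6]
grip_width: 0.1
```

```bash
python3 -c "
from lev import *
plan([548,-26,161],Rt=Rdown(np.pi/2+.026))
t,s=shot('aa')
crop('side',190,110,290,200,7,'aa1.png',s)
"
```

```text
at [552.1 -26.1 162.2] [-3.138 -0.004  1.595] F [0.3 0.6 0.6] w 0.1 t 28.95 rows 1
[0.01, -0.21, 0.06, -0.05, -0.05, -0.02]
```

View pics/aa1.png

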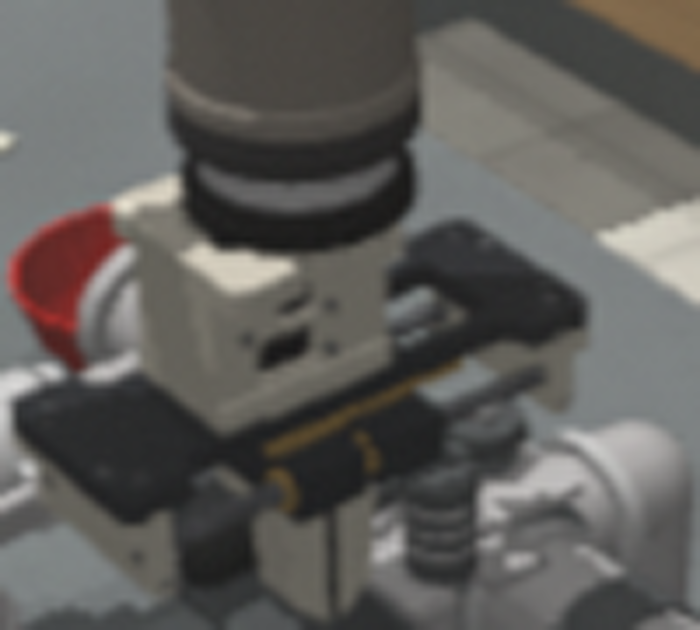

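step_arm(moves=[0.4,0,0.03,0,0,0,1,0.5,0,0.03,0,0,0,1,0.5,-0.05,0.04,0,0,0,1,0.5,-0.03,0.04,0,0,0,1,0.5,0,0.04,0,0,0,1])

```text
time: 29.47
tool_pos: [553.3, 22.6, 164.3]
tcp_rot: [3.133, 0.002, 1.593]
contact_force: [1.9, -4.3, 1.0]
grip_width: 0.3
```

```bash
python3 -c "
from lev import *
plan([553,49,161],Rt=Rdown(np.pi/2+.026))
"
```

```text
at [553.3  22.6 164.3] [3.133e+00 2.000e-03 1.593e+00] F [ 1.9 -4.3  1. ] w 0.3 t 29.47 rows 2
[0.66, 0.01, 0.08, 0.06, 0.01, -0.03]
[0.66, 0.01, 0.08, 0.06, 0.01, -0.03]
```

step_arm(moves=[0.6,0,0.12,0.05,0,0,1,0.6,0.05,0.1,0.05,0,0,1,0.6,0.15,0.07,0,0,0,1,0.6,0.25,0.06,0,0,0,1,0.55,0.35,0.06,0,0,0,1])

```text
time: 29.88
tool_pos: [569.7, 86.4, 160.4]
tcp_rot: [3.131, 0.007, 1.594]
contact_force: [-0.0, -4.9, 3.0]
grip_width: 0.4
```

```bash
python3 -c "
from lev import *
plan([582,100,161],Rt=Rdown(np.pi/2+.026))
t,s=shot('ab')
crop('side',170,110,290,210,6,'ab1.png',s)
"
```

```text
at [569.7  86.4 160.4] [3.131 0.007 1.594] F [-0.  -4.9  3. ] w 0.4 t 29.88 rows 1
[0.67, 0.63, -0.03, 0.15, 0.11, -0.04]
```

View pics/ab1.png

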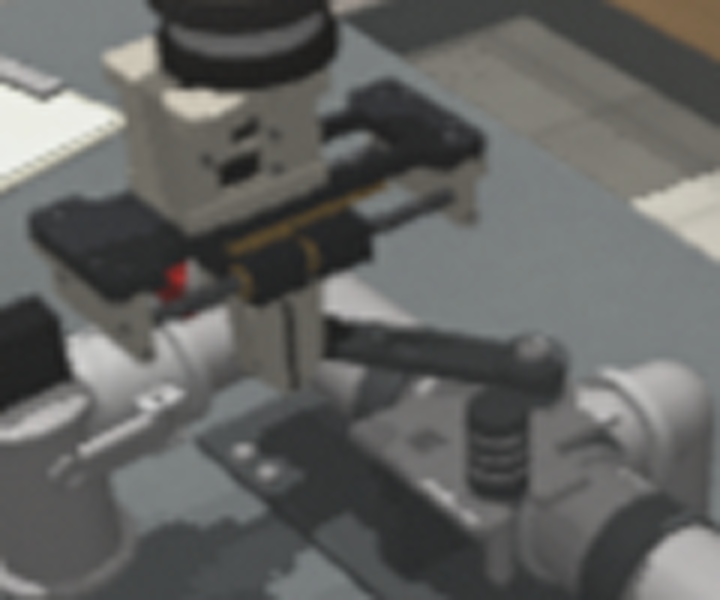

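Lever is past 45° and following the fingers. I'll continue the arc.

step_arm(moves=[0.5,0.45,0.03,0.05,0.05,0,1,0.45,0.55,0.03,0.05,0.05,0,1,0.35,0.6,0.04,0,0,0,1,0.25,0.6,0.04,0,0,0,1])

```text
time: 30.32
tool_pos: [610.2, 120.5, 156.9]
tcp_rot: [-3.137, -0.0, 1.597]
contact_force: [-2.1, -3.3, 2.2]
grip_width: 0.2
```

```bash
python3 -c "
from lev import *
plan([638,129,161],Rt=Rdown(np.pi/2+.026))
"
```

```text
at [610.2 120.5 156.9] [-3.137 -0.     1.597] F [-2.1 -3.3  2.2] w 0.2 t 30.32 rows 2
[0.19, 0.7, -0.1, -0.03, -0.0, 0.0]
[0.19, 0.7, -0.1, -0.03, -0.0, 0.0]
```

step_arm(moves=[0.15,0.4,-0.05,0,0,0,1,0.1,0.35,-0.05,0,0,0,1,0,0.15,0,0,0,0,1])

```text
time: 30.57
tool_pos: [627.0, 127.6, 157.0]
tcp_rot: [-3.13, -0.001, 1.599]
contact_force: [-2.2, -0.5, 1.4]
grip_width: 0.7
```

step_arm(moves=[0,0.2,0,0,0,0,1,0,0.2,0,0,0,0,1])

```text
time: 30.73
tool_pos: [628.7, 127.9, 156.8]
tcp_rot: [-3.114, -0.001, 1.6]
contact_force: [-23.6, -3.9, 16.3]
grip_width: 0.7
```

step_arm(moves=[0,-0.3,0,0,0,0,1,0,-0.6,-0.3,0,0,0,1,0,-0.3,-0.8,0,0,0,1,0,0,-1,0,0,0,1,0,0,-1,0,0,0,1,0,-0.5,-1,0,0,0,1,0,-1,-1,0,0,0,1,0,-1,-0.5,0,0,0,1])

```text
time: 31.4
tool_pos: [553.7, 126.2, 269.3]
tcp_rot: [-3.103, -0.005, 1.599]
contact_force: [-0.6, -0.4, -1.2]
grip_width: 0.3
```

step_arm(moves=[0,-1,-0.5,0,0,0,1,0,-1,-0.5,0,0,0,1,0,-1,-0.5,0,0,0,1,0,-1,-0.5,0,0,0,1,0,-1,-0.5,0,0,0,1,0,-1,0,0,0,0,1,0,-1,0,0,0,0,1,0,0,0,0,0,0,1])

```text
time: 32.07
tool_pos: [405.9, 123.2, 329.4]
tcp_rot: [-3.112, -0.012, 1.6]
contact_force: [0.8, 1.0, 0.3]
grip_width: 0.3
```

```bash
python3 -c "
from lev import *
plan([638,129,161])
t,s=shot('ac')
crop('side',150,120,300,240,5,'ac1.png',s)
crop('top',155,125,345,255,4,'ac2.png',t)
crop('side',150,140,215,215,9,'ac3.png',s)
"
```

```text
at [405.9 123.2 329.4] [-3.112 -0.012  1.6  ] F [0.8 1.  0.3] w 0.3 t 32.07 rows 15
[-0.01, 0.79, 0.54, 0.0, 0.0, 0.0]
[-0.01, 0.79, 0.54, 0.0, 0.0, 0.0]
[-0.01, 0.79, 0.54, 0.0, 0.0, 0.0]
[-0.01, 0.79, 0.54, 0.0, 0.0, 0.0]
[-0.01, 0.79, 0.54, 0.0, 0.0, 0.0]
[-0.01, 0.79, 0.54, 0.0, 0.0, 0.0]
[-0.01, 0.79, 0.54, 0.0, 0.0, 0.0]
[-0.01, 0.79, 0.54, 0.0, 0.0, 0.0]
[-0.01, 0.79, 0.54, 0.0, 0.0, 0.0]
[-0.01, 0.79, 0.54, 0.0, 0.0, 0.0]
[-0.01, 0.79, 0.54, 0.0, 0.0, 0.0]
[-0.01, 0.79, 0.54, 0.0, 0.0, 0.0]
[-0.01, 0.79, 0.54, 0.0, 0.0, 0.0]
[-0.01, 0.79, 0.54, 0.0, 0.0, 0.0]
[-0.01, 0.79, 0.54, 0.0, 0.0, 0.0]
```

View pics/ac1.png

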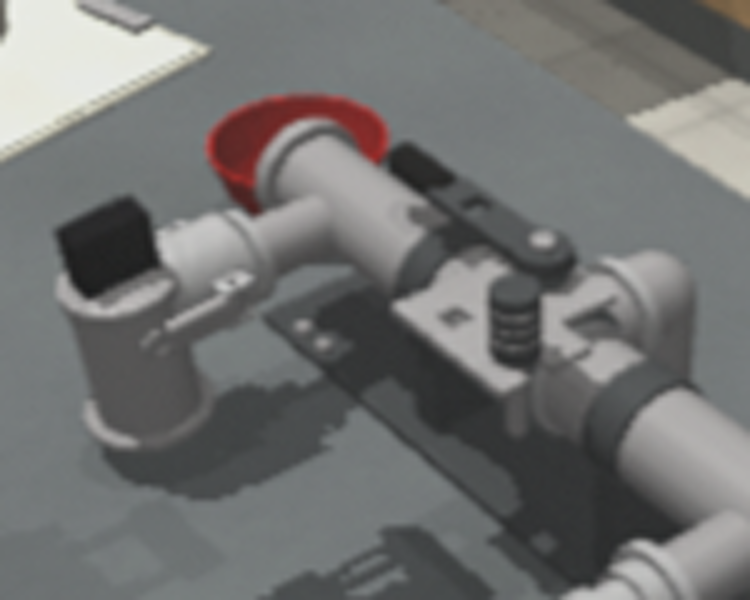

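View pics/ac2.png

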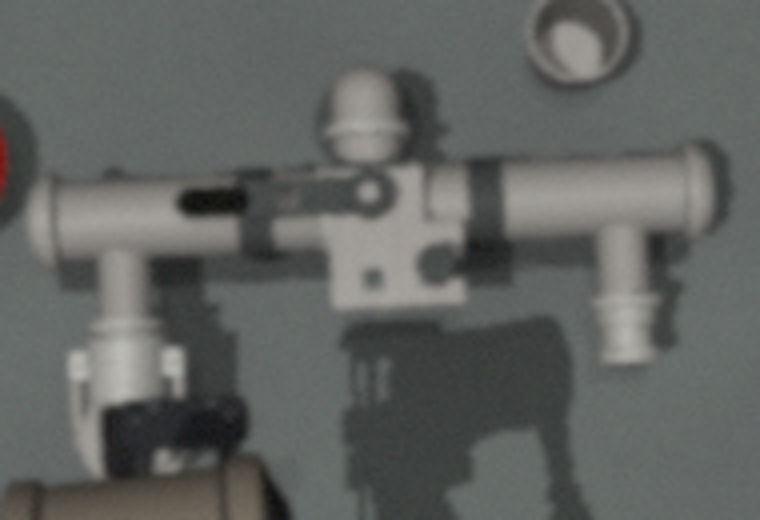

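View pics/ac3.png

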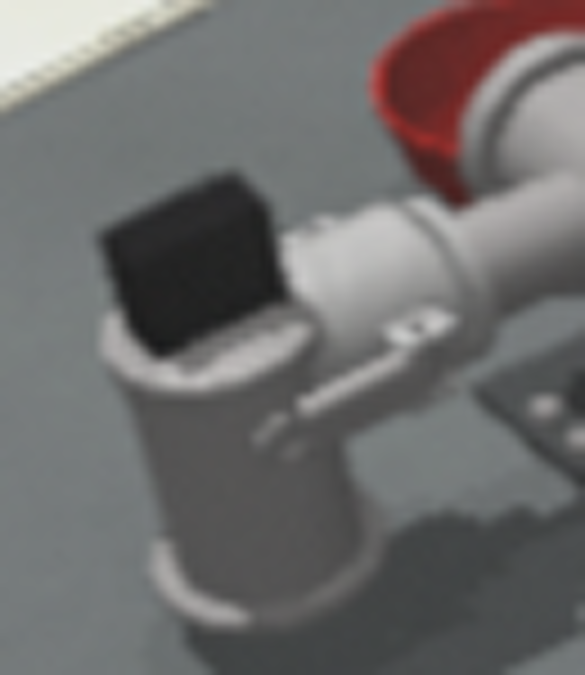

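step_arm(moves=[-1,0,-0.3,0,0,0,1,-1,0,-0.3,0,0,0,1,-1,0,0,0,0,0,1,-1,0,0,0,0,0,1,-1,0,0,0,0,0,1,-1,0,0,0,0,0,1,-1,0,0,0,0,0,1,0,0,0,0,0,0,1])

```text
time: 32.83
tool_pos: [420.0, -23.1, 336.4]
tcp_rot: [-3.114, -0.014, 1.603]
contact_force: [0.2, 0.4, -0.3]
grip_width: 0.4
```

```bash
python3 -c "
from lev import *
t,s=shot('ad')
crop('top',155,180,225,260,9,'ad2.png',t)
cv2.imwrite('pics/ad3.png',t)
"
```

```text
(no output)
```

View pics/ad2.png

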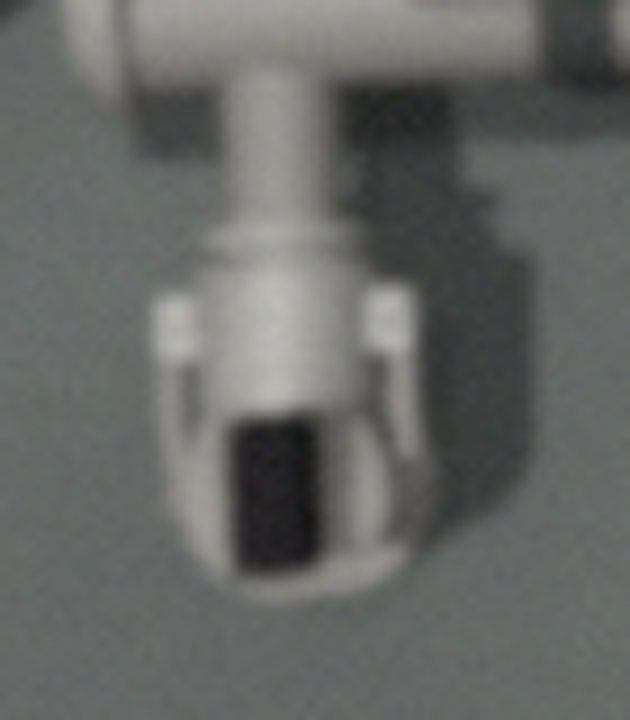

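View pics/ad3.png

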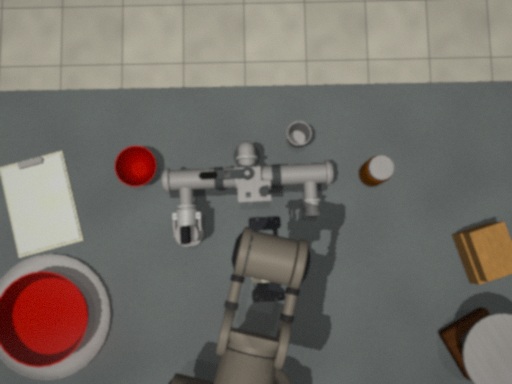

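```bash
python3 -c "
from plant import *
print(close_job())"
```

```text
the job is handed in; nothing more can be done
None
```

The job is handed in, after about 33 s of robot time. I saw only one pot on the bench in either camera view, so only one was fitted.

**What I did**
- **Pot:** I gripped it by its bar and pushed it onto the left outlet until it stopped at about 31 N. Then I swung the right cam arm shut, followed by the left.
- **Lock pin:** I felt for the middle of the bore, drew the pin out and lowered it into the notch. I slid it in until it touched the inner end and let go.
- **Lever:** Only then did I push it round to its stop, where the force rose to about 24 N.

**Last checks, from the pictures with the arm clear**
- The pot hangs on the outlet with its sleeve up against the flange behind the adaptor, and both arms lie flat along its sides.
- The pin stands upright in the notch, and the lever points to the header's +y.
- The jar, basin and cup look unmoved.

**Disagreements**
- The two cameras put the header about 6 mm apart in x. I therefore relied on touch and relative moves for the final fits.
- I pressed the right cam arm with the fingertips at about 37 N while shutting it, more than needed. Nothing moved visibly.
- I judged the coupling to be home from the push force, the travel and both arms closing, not from a direct measurement.

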